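# Load the filter cartridges into the bench fume extractor

## Robot

A 6-joint arm with a two-finger parallel gripper is mounted at the origin on the work surface. World frame = base frame: x ahead of the robot, y to its left, z up, the work surface at z = 0. Lengths are in m, angles in degrees, forces in N, time in s.
With the tool pointing down it reaches from about 0.3 to 0.75 m from the base axis. Payload 8.5 kg.
Tool frame: the origin (TCP) lies at the very end of the fingers, on their centre line; the grasp point (between the pads) lies 19 mm behind it; z points along the fingers, y is the direction in which the jaws open and shut (so a half turn about z gives the same grasp; the last joint's range is limited). The gripper opens to 85 mm and grips with 20 to 120 N. Pads are 22 mm wide; open, the fingers measure 114 mm over their backs; the gripper's body (76 mm by 85 mm) begins 54 mm behind the grasp point. The pads swing forward as they close: fully open they stand 13 mm farther back than shut.
Start: joints at [-77.768, 21.807, 74.336, -0, 83.858, -12.336], TCP at [0.229, -0.5, 0.231] pointing down, gripper open.
Joint ranges: [-178.18, 178.18], [-50.72, 133.34], [12.68, 142.11], [-81.47, 261.47], [9.98, 163.14], [-165.26, 165.26]. Speed limits (degrees/s): [136.94, 136.94, 180, 180, 180, 180].

## Interface

Orientations are given as a 3x3 rotation matrix whose columns are the frame's x, y, z axes.
In Python, from rig import env, vision, close_job, spotter gives the robot as it stands. The module is installed in compiled form; this text tells all that it offers.
- The arm moves only by the tool jog_arm, never from a script. Its argument "plan" is a list that holds one entry, the list of rows, each a list of 6 numbers: the shift along the tool's x, y, z in units of 40 mm (1.0 is 40 mm), then the turn, a rotation vector about the tool's x, y, z in units of 0.15 rad (1.0 is 0.15 rad). A call has 1 to 10 rows; each row shifts and turns the commanded pose from where the row before left it, along the tool's axes as they then stand; what a row does not reach is not made up. A row lasts 1/10 s, in which the tool goes at most 50 mm and 8.59 degrees, less where a joint would pass 70% of its speed; a pose out of reach is approached as far as the arm can. A call with a number of a shift or a turn outside -1 to 1 is refused whole. A call with a gripper value outside its range is refused whole. "grip" is the opening, from -1 (shut) to 1 (fully open), set as the call begins (left out, the last holds). The fingers move at their own pace and stop on an object; "squeeze" is the grip in N (left out, the last holds). Time passes only in rows, so rows that do not move let the fingers close. It gives the time, the measured TCP pose, the force and the opening at its end, in the units of the state.
- env.observe(): the state, without advancing time (a new reading comes with each control period).
- vision.get_image(name): name is "scene" or "top"; returns (picture, depth): 420x560x3 uint8, red, green, blue; 420x560 float32, m along the optical axis (not along the pixel's ray), 0 where there is no reading.
- vision.camera_info(name): a dict with "fx", "fy", "cx", "cy" (pixels), "k1" (the pictures are not rectified: a ray, as slopes to the right and down, at radius r is drawn at 1 + k1 r^2 times it, then the intrinsics apply), "rvec" (rotation vector, rad) and "tvec" (3), from world to camera coordinates, as OpenCV has them. Camera axes: x right, y down, z forward; pixel columns grow to the right and rows downward; lengths in m; the calibration is good to about 2 mm. A picture is of the moment at which its call begins. camera_info takes no time and is no camera call.
- close_job(): hands the job in, once; it reports no verdict.
Trained networks look in the newest picture that a camera, given by its name, has taken for a name from the list of things; names that differ only in an ending like _2 or _b are one class to them, and where a whole thing is asked for, a point or a joint stands for the part that bears it (a point fixed in the world has none). Each returns a list of dicts, best first, with "score" (0 to 1); they miss things now and then, are a little off and sometimes report something else, mostly with a low value. They report only what shows in the picture. A call takes as long as a camera call. They do not tell look-alikes from the thing itself.
- spotter.trace(camera, query): "pixels" (420x560 bool, what is visible of it) and "rect" ([left, top, right, bottom] in pixels, round what is visible of it).
The state is a dict: "time_s": time; "q": joint angles; "qvel": joint speeds; "joint_efforts": joint torques, N m; "position": TCP position; "tool_rot": TCP orientation; "ft_force": force on the tool from outside, world axes, zero at the start; "wrist_torque": the same for the moment, N m; "grip_width": finger opening in m.
Only numpy, scipy, OpenCV 4.12 (cv2) and the standard library are available. Lean on these libraries where they do the work, as an engineer would, in place of code of your own. Each camera call takes 0.05 s, during which the arm holds its last target.

## Task

Load the fume extractor: pinch its orange snap tab to unlatch the blue cover, lift the cover off and stand it upright on the blue mat. Then take every filter cartridge off the spinning turntable and stack them flat on the hub, turning each one so that its holes line up and it slides fully down over the three studs; last, put the cover back on, fully down and latched, and leave everything else on the bench where it is.

Things in the scene. Friction and masses are not known exactly. Their poses are not given: they have to be found in the camera images.
- extractor: fume extractor, fixed: white housing 170 (x) x 165 (y) x 30 mm with a round grey hub on top, three studs and a catch. Origin on the hub axis at bench level, z up. Hub: 69 mm dia. at its foot, tapering to 60 mm, its flat top 54 mm above the bench.
- stud_tip (a point): tip of the brass stud on the extractor's +x side, 20 mm from the hub axis and 98 mm above the bench; two more at 120 and 240 degrees on the same 20 mm circle. Studs: 8 mm dia., 44 mm tall above the hub's flat top, the last 8 mm tapering to 3 mm dia.
- cover: blue square snap cover, 78 x 78 x 78 mm, 3 mm walls, open below (inside 72 mm square, 74 mm deep), at first latched on the extractor over hub and studs. Origin at the centre of its lower edge, z up. Seated, its axes match the extractor's and its origin is 30 mm above the bench. Two upright plates to pinch stand on its top.
- pinch (a point): on the cover, 93 mm above its origin and at y -3.5 mm: middle of the two plates when pinched together along y. Each plate is 24 mm (x) x 5 mm (y) x 30 mm tall, from 78 to 108 mm above the cover's origin: a fixed blue lug centred at y -20 mm and the orange tab's at y +20 mm; 45 mm over their outer faces at rest, 38 mm pinched.
- tab (a joint): travel of the orange sprung tab inward, towards the lug, m: 0 at rest, 0.007 fully pressed; 3.5 N starts it, 8.5 N presses it fully. It runs down outside the cover's +y wall to an outward hook, 4 mm under the catch's lip when latched. The cover lifts off only with the tab pressed 5 mm or more; put it back on with the tab pressed: let go, it springs out and latches.
- hook (a point): outer upper edge of the tab's hook, on the tab: at rest 58 mm in +y and 11 mm above the cover's origin
- catch (a point): point under the lip of the extractor's grey catch where the hook lies (about 4 mm of play below the lip) when latched: 58 mm in +y from the hub axis, 41 mm above the bench. The catch stands 54 to 71 mm from the hub axis, 30 mm wide in x, its top 52 mm above the bench.
- mat: blue mat on the bench, fixed, 170 x 170 x 4 mm; origin under its centre, top 4 mm above the bench
- turntable: foot of a parts turntable, fixed; origin on its axis at bench level. On it a black platter of 284 mm dia. spins freely; its top is 28 mm above the bench, with an aluminium rim at its edge, 4 mm thick and 4 mm higher.
- cartridge0: white round filter cartridge with a green centre dot, 62 mm dia., 10 mm thick, 50 g, lying on the platter at first, about 80 mm from its axis (may be absent). Origin at the centre of its underside, z up. Three through holes, 12 mm square, on a 20 mm radius circle at 0, 120 and 240 degrees from its +x axis, sides along and across the radius. All cartridges are alike and stack flat on one another.
- cartridge1: white round filter cartridge with a green centre dot, 62 mm dia., 10 mm thick, 50 g, lying on the platter at first, about 80 mm from its axis (may be absent). Origin at the centre of its underside, z up. Three through holes, 12 mm square, on a 20 mm radius circle at 0, 120 and 240 degrees from its +x axis, sides along and across the radius. All cartridges are alike and stack flat on one another.
- cartridge2: white round filter cartridge with a green centre dot, 62 mm dia., 10 mm thick, 50 g, lying on the platter at first, about 80 mm from its axis (may be absent). Origin at the centre of its underside, z up. Three through holes, 12 mm square, on a 20 mm radius circle at 0, 120 and 240 degrees from its +x axis, sides along and across the radius. All cartridges are alike and stack flat on one another.
- cartridge3: white round filter cartridge with a green centre dot, 62 mm dia., 10 mm thick, 50 g, lying on the platter at first, about 80 mm from its axis (may be absent). Origin at the centre of its underside, z up. Three through holes, 12 mm square, on a 20 mm radius circle at 0, 120 and 240 degrees from its +x axis, sides along and across the radius. All cartridges are alike and stack flat on one another.
- phone: bystander: dark phone lying flat, 72 x 150 x 8 mm; origin at its underside's centre
- flux_bottle: bystander: amber bottle with orange cap, 40 mm dia., 85 mm tall, standing; origin at its underside's centre
- cleaner_bottle: bystander: blue bottle with white cap, 52 mm dia., 100 mm tall, standing; origin at its underside's centre
- multimeter: bystander: red multimeter lying flat, 150 x 78 x 34 mm; origin at its underside's centre
- tape_roll: bystander: yellow roll of tape, 80 mm dia., 20 mm high; origin at its underside's centre
- screwdriver: bystander: screwdriver, 170 mm long, lying
- solder_spool: bystander: grey solder spool, 54 mm dia., 36 mm high; origin at its underside's centre
Mind the look-alikes: they are no part of the job. What is shaped like the cover but green is not meant.

How it is judged (in metres and radians):
On the way, in this order (a step that is already met when the one before it is completed fails the run):
1. the cover stands upright on the mat, let go (x of cover in the frame of mat between -0.07 and 0.07 m and y of cover in the frame of mat between -0.07 and 0.07 m and z of cover in the frame of mat below 0.008 m and angle between cover's own z axis and vertical below 0.1 rad and contact force between the fingers and cover below 0.1 N), for 0.3 s.
2. every cartridge lies fully down over the three studs while the cover is off (horizontal distance between each of cartridge0, cartridge1, cartridge2, cartridge3 and extractor below 0.006 m and angle between each of cartridge0, cartridge1, cartridge2, cartridge3's own z axis and vertical below 0.07 rad and z of each of cartridge0, cartridge1, cartridge2, cartridge3 in the frame of extractor below 0.088 m and horizontal distance between cover and extractor above 0.08 m and contact force between the fingers and anything else below 0.1 N), for 0.3 s.
At the end, for the whole second after the job is handed in: every cartridge lies flat (within 4 degrees) on the hub stack, threaded on the studs, within 6 mm of the hub axis; the cover is back on, upright, within 4 mm of fully down and 6 mm of centred, tab sprung out, hook within 7 mm of its place under the catch; all let go and at rest (horizontal distance between each of cartridge0, cartridge1, cartridge2, cartridge3, cover and extractor below 0.006 m and angle between each of cartridge0, cartridge1, cartridge2, cartridge3's own z axis and vertical below 0.07 rad and z of each of cartridge0, cartridge1, cartridge2, cartridge3 in the frame of extractor below 0.088 m and distance between hook and catch below 0.007 m and z of cover in the frame of extractor below 0.034 m and angle between cover's own z axis and vertical below 0.05 rad and value of joint tab below 0.002 m and linear speed of cover below 0.02 m/s); the robot touches nothing.
It fails at once if a bottle is tipped over (angle between any of flux_bottle, cleaner_bottle's own z axis and vertical above 0.5 rad).
It fails at once if a thing that is no part of the job is pushed more than 4 cm from its place (distance of any of phone, flux_bottle, cleaner_bottle, multimeter, tape_roll, screwdriver, solder_spool from where it was at the start of the episode above 0.04 m).
Of cartridge0, cartridge1, cartridge2, cartridge3 only 2 to 4 are there at a start; the rules pass over those that are not, and their reading is None.
At some moment in a run one of cartridge0, cartridge1, cartridge2, cartridge3 may be knocked a few centimetres aside while the robot is not near it.
It also fails if it takes over 210 s, if anything falls off the work surface, if the arm or the gripper's body presses on something with over 40 N, if the wrist force passes 120 N, or if a joint passes its speed limit or range.

## Working session

There is one attempt and no reset: what is moved stays moved. The work goes in short steps, Python scripts to look and compute and a tool call to move; the robot and the scene stay as the last step left them, time stands still between calls to the robot, and variables do not carry over. Pictures are saved under pics/ and viewed, and the job is handed in when it is done.

Besides the shell and the picture viewer there is one more tool, called as name([rows], argument=value, ...), one row to a line, values as JSON. jog_arm: Moves the arm, as the interface text tells. Its arguments: {"type":"object","properties":{"plan":{"type":"array"},"grip":{"type":"number"},"squeeze":{"type":"number"}},"required":["plan"]}

```bash
ls; mkdir -p pics; python3 - <<'E'
from rig import env, vision, close_job, spotter
import cv2
s=env.observe(); print(s)
for n in("scene","top"):
    im,d=vision.get_image(n); cv2.imwrite(f"pics/{n}0.png",im[:,:,::-1]); print(n,vision.camera_info(n),d.min(),d.max())
E
```

```text
pics
{'time_s': 0.0, 'q': array([-7.77680001e+01,  2.18403975e+01,  7.43841333e+01,  1.38704516e-03,
        8.38574482e+01, -1.23357231e+01]), 'qvel': array([-0.06237156,  0.03987783, -0.01639596, -0.01470278,  0.00576254,
        0.04782016]), 'joint_efforts': array([ 9.23042762e-05, -4.48453653e+01, -2.31281841e+01, -1.58050020e-04,
        4.63713470e-03,  7.53382295e-06]), 'position': array([ 0.22861497, -0.49992148,  0.23072098]), 'tool_rot': array([[ 9.09471602e-01,  4.15765951e-01, -2.79622485e-04],
       [ 4.15765915e-01, -9.09470579e-01,  1.40342199e-03],
       [ 3.29186654e-04, -1.39262994e-03, -9.99998976e-01]]), 'ft_force': array([-0.0539049 ,  0.05933424,  1.01534153]), 'wrist_torque': array([ 0.01924475, -0.03833199, -0.01913013]), 'grip_width': 0.08538353340079452}
scene {'fx': 491.30816118499115, 'fy': 491.30816118499115, 'cx': 277.69973094091864, 'cy': 200.70235842502854, 'k1': -0.07130634162357558, 'rvec': array([ 0.86333955,  2.38050371, -1.23389027]), 'tvec': array([ 0.39732677, -0.12187766,  1.66707572])} 0.0 3.9987173
top {'fx': 446.36766590326636, 'fy': 446.36766590326636, 'cx': 278.8851795515244, 'cy': 209.0288665308131, 'k1': -0.11872830637708409, 'rvec': array([ 2.07723239, -2.1410161 ,  0.1807692 ]), 'tvec': array([0.0127899 , 0.54276137, 1.21667228])} 0.0 2.3408194
```

View pics/scene0.png

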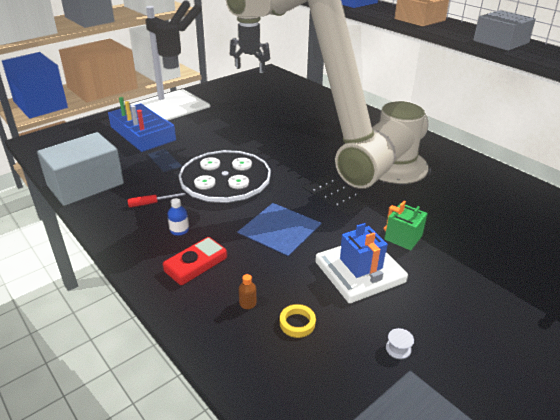

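View pics/top0.png

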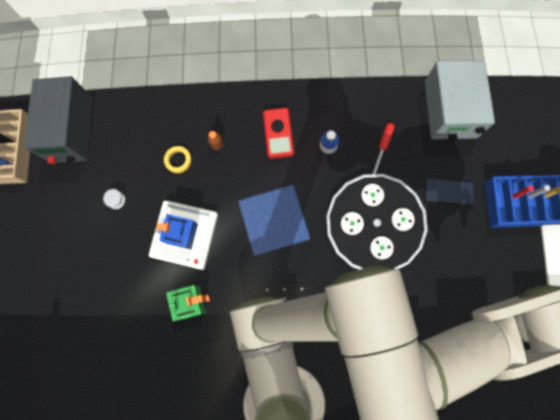

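```bash
cat > h.py <<'E'
from rig import env, vision, close_job, spotter
import cv2, numpy as np
CI={}
def ci(n):
    if n not in CI:
        c=vision.camera_info(n); R=cv2.Rodrigues(np.array(c["rvec"]))[0]; CI[n]=(c,R,np.array(c["tvec"]))
    return CI[n]
def rays(n,uv):
    c,R,t=ci(n); uv=np.asarray(uv,float).reshape(-1,2)
    xd=np.c_[(uv[:,0]-c["cx"])/c["fx"],(uv[:,1]-c["cy"])/c["fy"]]
    x=xd.copy()
    for _ in range(30): x=xd/(1+c["k1"]*(x**2).sum(1,keepdims=True))
    return x
def onplane(n,uv,z):
    c,R,t=ci(n); x=rays(n,uv); d=np.c_[x,np.ones(len(x))]@R; o=-R.T@t
    s=(z-o[2])/d[:,2]; return o+d*s[:,None]
def depthpts(n,uv,dep):
    c,R,t=ci(n); x=rays(n,uv); dep=np.asarray(dep,float).ravel()
    return (np.c_[x,np.ones(len(x))]*dep[:,None]-t)@R
def cloud(n,mask,d):
    v,u=np.nonzero(mask&(d>0)); return depthpts(n,np.c_[u,v],d[v,u]),np.c_[u,v]
def proj(n,P):
    c,R,t=ci(n); p=np.asarray(P,float).reshape(-1,3)@R.T+t; x=p[:,:2]/p[:,2:]
    x=x*(1+c["k1"]*(x**2).sum(1,keepdims=True)); return x*[c["fx"],c["fy"]]+[c["cx"],c["cy"]]
E
python3 - <<'E'
from h import *
np.set_printoptions(precision=4,suppress=True)
for n in("top","scene"):
    im,d=vision.get_image(n); np.savez(f"s_{n}.npz",im=im,d=d)
    for q in ("extractor","cover","mat","turntable","cartridge0"):
        for r in spotter.trace(n,q)[:5]:
            m=r["pixels"]; P,_=cloud(n,m,d)
            print(n,q,round(r["score"],2),r["rect"],m.sum(),"med",np.median(P,0),"lo",np.percentile(P,2,0),"hi",np.percentile(P,98,0))
    cv2.imwrite(f"pics/{n}1.png",im[:,:,::-1])
a=cv2.imread("pics/top0.png");b=cv2.imread("pics/top1.png")
x=np.hstack([a[170:280,320:440],b[170:280,320:440]]);cv2.imwrite("pics/cmp.png",cv2.resize(x,None,fx=3,fy=3,interpolation=2))
print(env.observe()["time_s"])
E
```

```text
top extractor 0.67 [147.8, 200.1, 216.2, 269.8] 2136 med [0.4582 0.257  0.0294] lo [0.3929 0.1887 0.0192] hi [0.5695 0.3645 0.0352]
top cover 0.77 [165.5, 283.3, 211.0, 315.8] 947 med [0.2891 0.2525 0.0779] lo [0.2489 0.2131 0.009 ] hi [0.3269 0.2998 0.1075]
top cover 0.76 [157.5, 216.5, 199.2, 251.2] 1084 med [0.4814 0.2724 0.1072] lo [0.4411 0.2337 0.0318] hi [0.5249 0.3234 0.1366]
top mat 0.56 [236.2, 187.0, 310.5, 251.1] 3210 med [0.5203 0.0152 0.0033] lo [ 0.4374 -0.0724 -0.0019] hi [0.6069 0.1034 0.0088]
top turntable 0.59 [326.3, 173.2, 425.0, 271.1] 6211 med [ 0.4937 -0.2807  0.028 ] lo [ 0.3767 -0.4136  0.0221] hi [ 0.6295 -0.1518  0.0355]
top turntable 0.44 [369.4, 234.5, 392.7, 258.3] 310 med [ 0.4265 -0.2938  0.0379] lo [ 0.4007 -0.3179  0.0284] hi [ 0.4527 -0.2638  0.0436]
top turntable 0.37 [206.4, 130.0, 226.2, 147.9] 241 med [0.7556 0.1793 0.0532] lo [ 0.7443  0.1633 -0.0031] hi [0.8014 0.2105 0.0863]
top cartridge0 0.8 [371.2, 236.3, 390.0, 258.7] 355 med [ 0.4265 -0.2919  0.0378] lo [ 0.3982 -0.3181  0.0277] hi [ 0.4551 -0.263   0.0433]
top cartridge0 0.79 [360.1, 1
[... 1216 characters left out ...]
.91 [176.1, 148.4, 274.4, 202.0] 2931 med [ 0.519  -0.2628  0.0283] lo [ 0.3706 -0.4207  0.0193] hi [ 0.6399 -0.144   0.0341]
scene cartridge0 0.74 [194.4, 176.1, 214.5, 188.6] 232 med [ 0.5861 -0.2696  0.0372] lo [ 0.5561 -0.3038  0.0276] hi [ 0.6144 -0.2445  0.0419]
scene cartridge0 0.7 [230.2, 172.5, 247.0, 191.9] 243 med [ 0.5059 -0.207   0.0375] lo [ 0.4734 -0.2433  0.027 ] hi [ 0.5321 -0.1803  0.0419]
scene cartridge0 0.59 [200.2, 154.4, 221.0, 169.4] 187 med [ 0.5122 -0.3557  0.0378] lo [ 0.4821 -0.3887  0.0289] hi [ 0.5399 -0.3275  0.0422]
scene cartridge0 0.51 [231.3, 159.7, 248.5, 169.0] 196 med [ 0.4333 -0.2873  0.0371] lo [ 0.4019 -0.324   0.0276] hi [ 0.4597 -0.261   0.0414]
0.7
```

View pics/cmp.png

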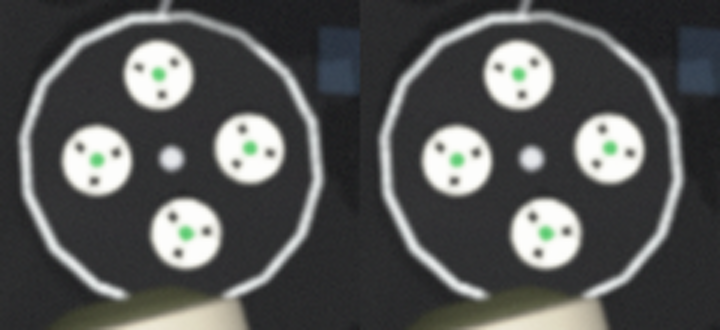

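```bash
python3 - <<'E'
from h import *
a=np.load("s_top.npz")["im"];b=np.load("s_scene.npz")["im"]
A=cv2.resize(a[190:330,140:225],None,fx=4,fy=4,interpolation=2);B=cv2.resize(b[195:305,310:440],None,fx=3.4,fy=3.4,interpolation=2)
h=max(A.shape[0],B.shape[0])
f=lambda x:np.vstack([x,np.zeros((h-x.shape[0],x.shape[1],3),np.uint8)])
cv2.imwrite("pics/z1.png",np.hstack([f(A),f(B)])[:,:,::-1])
E
```

```text
(no output)
```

View pics/z1.png

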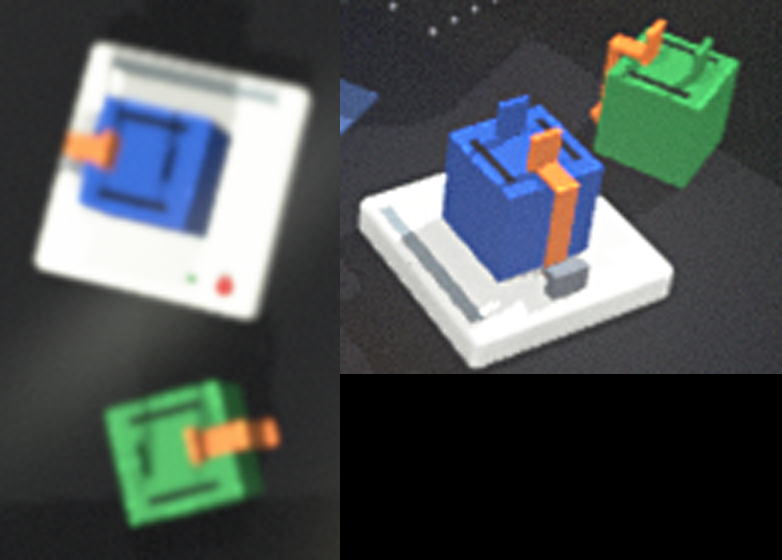

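```bash
cat > fit.py <<'E'
from h import *
from scipy.optimize import minimize
S=4
def box(x0,x1,y0,y1,z0,z1): return np.array([[x,y,z] for x in(x0,x1) for y in(y0,y1) for z in(z0,z1)])
def raster(n,parts,pose,roi):
    # pose x,y,yaw,(z) ; roi l,t,r,b
    l,t,r,b=roi; m=np.zeros(((b-t)*S,(r-l)*S),np.uint8)
    c,s=np.cos(pose[2]),np.sin(pose[2]); R=np.array([[c,-s,0],[s,c,0],[0,0,1]])
    for P in parts:
        Q=P@R.T+[pose[0],pose[1],0]
        uv=proj(n,Q); uv=((uv-[l,t]+0.5)*S-0.5)
        h=cv2.convexHull((uv*16).astype(np.int32)); cv2.fillConvexPoly(m,h,255,cv2.LINE_8,4)
    return cv2.resize(m,(r-l,b-t),interpolation=cv2.INTER_AREA)/255.
def fit(obs,parts,x0):
    # obs: list (n,mask float full,ignore bool full,roi)
    def cost(p):
        e=0
        for n,m,ig,(l,t,r,b) in obs:
            a=raster(n,parts,p,(l,t,r,b)); a=cv2.GaussianBlur(a,(0,0),0.7)
            e+=(np.abs(a-m[t:b,l:r])*(~ig[t:b,l:r])).sum()
        return e
    best=None
    for k in range(3):
        x=np.array(x0) if best is None else best.x
        sim=np.vstack([x]+[x+d for d in np.diag([.006,.006,.06])*(1 if k%2==0 else -1)])
        r=minimize(cost,x,method="Nelder-Mead",options=dict(initial_simplex=sim,xatol=1e-5,fatol=1e-2,maxiter=300))
        if best is None or r.fun<best.fun: best=r
    return best.x,best.fun
def fillm(m):
    cs,_=cv2.findContours(m.astype(np.uint8),cv2.RETR_EXTERNAL,cv2.CHAIN_APPROX_NONE)
    o=np.zeros(m.shape,np.uint8); c=max(cs,key=cv2.contourArea); cv2.drawContours(o,[c],-1,1,-1); return o>0
E
python3 - <<'E'
from fit import *
np.set_printoptions(precision=4,suppress=True)
W={"top":(140,192,225,278),"scene":(305,215,418,312)}
ob=[];oc=[]
for n in W:
    z=np.load(f"s_{n}.npz");im=z["im"];hsv=cv2.cvtColor(im,cv2.COLOR_RGB2HSV);H,Sa,V=[hsv[:,:,i].astype(int) for i in range(3)]
    l,t,r,b=W[n];roi=np.zeros(H.shape,bool);roi[t:b,l:r]=1
    orange=(H<20)&(Sa>120)&(V>110)&roi
    blue=(H>105)&(H<130)&(Sa>120)&(V>60)&roi
    white=(V>110)&(Sa<90)&roi
    green=(H>40)&(H<90)&(Sa>100)&roi
    bl=fillm(cv2.morphologyEx(blue.astype(np.uint8),cv2.MORPH_CLOSE,np.ones((3,3)))) 
    allm=fillm(cv2.morphologyEx((white|blue|orange).astype(np.uint8),cv2.MORPH_CLOSE,np.ones((3,3))))
    ig=cv2.dilate((orange).astype(np.uint8),np.ones((5,5)))>0
    x=im.copy(); 
    oc.append((n,cv2.GaussianBlur(bl.astype(float),(0,0),.4),ig,W[n]))
    ob.append((n,allm.astype(float),cv2.dilate((orange|blue|green).astype(np.uint8),np.ones((7,7)))>0,W[n]))
cov=[box(-.039,.039,-.039,.039,.030,.108),box(-.012,.012,-.0225,-.0175,.108,.138)]
ext=[box(-.085,.085,-.0825,.0825,0,.030)]
for nm,o,p in(("cover",oc,cov),("ext",ob,ext)):
    for k in ([0],[1],[0,1]):
        print(nm,k,fit([o[i] for i in k],p,[.481,.272,-.25]))
E
```

```text
cover [0] (array([ 0.4862,  0.2869, -0.3486]), np.float64(163.83660967813483))
cover [1] (array([ 0.4843,  0.2786, -0.2596]), np.float64(92.21994983762508))
cover [0, 1] (array([ 0.4852,  0.2794, -0.2856]), np.float64(289.1913779166356))
ext [0] (array([ 0.4829,  0.2804, -0.2499]), np.float64(152.3697022403283))
ext [1] (array([ 0.4843,  0.2779, -0.2513]), np.float64(142.8914175416893))
ext [0, 1] (array([ 0.4835,  0.2796, -0.2562]), np.float64(314.4176806916813))
```

```bash
cat >> fit.py <<'E'
def wire(n,im,parts,pose,roi,col=(255,255,0),k=5):
    l,t,r,b=roi; o=cv2.resize(im[t:b,l:r],None,fx=k,fy=k,interpolation=cv2.INTER_CUBIC)
    wire_on(o,n,parts,pose,roi,col,k); return o
def wire_on(o,n,parts,pose,roi,col,k):
    l,t,r,b=roi
    c,s=np.cos(pose[2]),np.sin(pose[2]); R=np.array([[c,-s,0],[s,c,0],[0,0,1]])
    for P in parts:
        uv=(proj(n,P@R.T+[pose[0],pose[1],0])-[l,t]+.5)*k
        for i in range(8):
            for j in range(i):
                if bin(i^j).count("1")==1: cv2.line(o,tuple(int(v) for v in uv[i]),tuple(int(v) for v in uv[j]),col,1,cv2.LINE_AA)
E
python3 - <<'E'
from fit import *
cov=[box(-.039,.039,-.039,.039,.030,.108),box(-.012,.012,-.0225,-.0175,.108,.138),box(-.012,.012,.0175,.0225,.108,.138)]
ext=[box(-.085,.085,-.0825,.0825,0,.030),box(-.015,.015,.054,.071,.03,.052)]
W={"top":(140,192,225,278),"scene":(305,215,418,312)}
p=[.4838,.2787,-.252]
L=[]
for n in W:
    im=np.load(f"s_{n}.npz")["im"]; k=4 if n=="top" else 3.5
    o=wire(n,im,ext,p,W[n],(255,0,0),k); wire_on(o,n,cov,p,W[n],(255,255,0),k); L.append(o)
h=max(x.shape[0] for x in L)
cv2.imwrite("pics/w1.png",np.hstack([np.vstack([x,np.zeros((h-x.shape[0],x.shape[1],3),np.uint8)]) for x in L])[:,:,::-1])
E
```

```text
(no output)
```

View pics/w1.png

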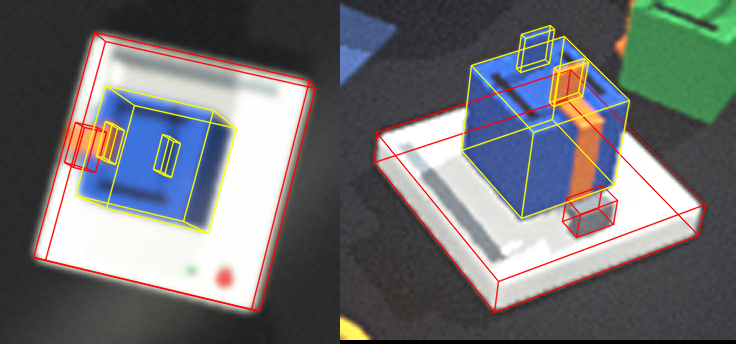

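```bash
cat > plan.py <<'E'
from h import *
import sys
def wrap(a): return (a+180)%360-180
def state():
    s=env.observe(); R=s["tool_rot"]; return s["position"],np.degrees(np.arctan2(R[1,1],R[0,1])),R,s
def plan(x,y,z,psi,maxs=0.038,maxr=8.2,level=True):
    p,ps,R,s=state(); T=np.array([x,y,z]); d=T-p; dp=wrap(psi-ps)
    n=int(max(1,np.ceil(np.linalg.norm(d)/maxs),np.ceil(abs(dp)/maxr)))
    rows=[]
    # tilt correction: rotation from R to level R at same heading
    c,sn=np.cos(np.radians(ps)),np.sin(np.radians(ps)); RL=np.array([[-sn,c,0],[c,sn,0],[0,0,-1.]])
    rv=cv2.Rodrigues(R.T@RL)[0].ravel() if level else np.zeros(3)
    print("from",p.round(4),round(ps,2),"tilt",rv.round(4),"n",n,"dp",round(dp,1))
    Rc=R.copy();a=ps
    for i in range(n):
        sh=Rc.T@(d/n)
        tz=-np.radians(dp/n)
        r=[*(sh/.04),0,0,tz/.15]
        if i==0 and np.abs(rv[:2]).max()>.001: r[3]+=rv[0]/.15; r[4]+=rv[1]/.15
        rows.append([round(float(v),3)+0 for v in r])
        a+=dp/n; c,sn=np.cos(np.radians(a)),np.sin(np.radians(a)); Rc=np.array([[-sn,c,0],[c,sn,0],[0,0,-1.]])
    for i in range(0,n,10): print(rows[i:i+10])
if __name__=="__main__":
    a=[float(v) for v in sys.argv[1:]]
    plan(*a)
E
python3 plan.py .4829 .2753 .231 75.6; python3 -c "
from h import *
print(env.observe()['q'],env.observe()['time_s'])"
```

```text
from [ 0.2287 -0.5002  0.2313] -65.43 tilt [0. 0. 0.] n 22 dp 141.0
[[0.629, -0.681, 0.0, 0.0, 0.0, -0.746], [0.701, -0.607, 0.0, 0.0, 0.0, -0.746], [0.765, -0.525, 0.0, 0.0, 0.0, -0.746], [0.818, -0.436, 0.0, 0.0, 0.0, -0.746], [0.862, -0.342, 0.0, 0.0, 0.0, -0.746], [0.895, -0.244, 0.0, 0.0, 0.0, -0.746], [0.916, -0.142, 0.0, 0.0, 0.0, -0.746], [0.927, -0.039, 0.0, 0.0, 0.0, -0.746], [0.925, 0.065, 0.0, 0.0, 0.0, -0.746], [0.912, 0.168, 0.0, 0.0, 0.0, -0.746]]
[[0.888, 0.268, 0.0, 0.0, 0.0, -0.746], [0.852, 0.366, 0.0, 0.0, 0.0, -0.746], [0.806, 0.459, 0.0, 0.0, 0.0, -0.746], [0.75, 0.546, 0.0, 0.0, 0.0, -0.746], [0.684, 0.626, 0.0, 0.0, 0.0, -0.746], [0.61, 0.699, 0.0, 0.0, 0.0, -0.746], [0.528, 0.762, 0.0, 0.0, 0.0, -0.746], [0.44, 0.817, 0.0, 0.0, 0.0, -0.746], [0.346, 0.861, 0.0, 0.0, 0.0, -0.746], [0.248, 0.894, 0.0, 0.0, 0.0, -0.746]]
[[0.146, 0.916, 0.0, 0.0, 0.0, -0.746], [0.043, 0.926, 0.0, 0.0, 0.0, -0.746]]
[-7.77697191e+01  2.18057108e+01  7.43343772e+01 -2.33438714e-04
  8.38595893e+01 -1.23361108e+01] 0.7
```

jog_arm([
  [[0.63,-0.68,0,0,0,-0.75],[0.7,-0.61,0,0,0,-0.75],[0.76,-0.52,0,0,0,-0.75],[0.82,-0.44,0,0,0,-0.75],[0.86,-0.34,0,0,0,-0.75],[0.9,-0.24,0,0,0,-0.75],[0.92,-0.14,0,0,0,-0.75],[0.93,-0.04,0,0,0,-0.75],[0.92,0.06,0,0,0,-0.75],[0.91,0.17,0,0,0,-0.75]],
], grip=1, squeeze=40)

```text
time_s: 1.7
position: [0.3435, -0.1461, 0.2315]
tool_rot: [[0.013, 1.0, 0.001], [1.0, -0.013, -0.0], [-0.0, 0.001, -1.0]]
ft_force: [-0.6, -0.8, 0.3]
grip_width: 0.0854
```

jog_arm([
  [[0.89,0.27,0,0,0,-0.75],[0.85,0.37,0,0,0,-0.75],[0.8,0.46,0,0,0,-0.75],[0.75,0.55,0,0,0,-0.75],[0.68,0.63,0,0,0,-0.75],[0.6,0.7,0,0,0,-0.75],[0.53,0.76,0,0,0,-0.75],[0.44,0.82,0,0,0,-0.75],[0.35,0.86,0,0,0,-0.75],[0.2,0.89,0,0,0,-0.7]],
])

```text
time_s: 2.7
position: [0.4582, 0.2063, 0.2314]
tool_rot: [[-0.894, 0.449, 0.0], [0.449, 0.894, 0.0], [-0.0, 0.0, -1.0]]
ft_force: [1.1, -0.2, 0.4]
grip_width: 0.0859
```

```bash
python3 plan.py .4829 .2753 .17 75.6
```

```text
from [0.4582 0.2063 0.2314] 63.34 tilt [ 0.0002  0.0002 -0.    ] n 3 dp 12.3
[[0.074, 0.606, 0.512, 0.0, 0.0, -0.476], [0.03, 0.61, 0.512, 0.0, 0.0, -0.476], [-0.013, 0.611, 0.512, 0.0, 0.0, -0.476]]
```

jog_arm([
  [[0.07,0.61,0.51,0,0,-0.48],[0.03,0.61,0.51,0,0,-0.48],[-0.01,0.61,0.51,0,0,-0.48],[0,0,0,0,0,0]],
])

```text
time_s: 3.1
position: [0.4825, 0.2751, 0.1673]
tool_rot: [[-0.969, 0.248, -0.004], [0.248, 0.969, -0.001], [0.004, -0.002, -1.0]]
ft_force: [-0.1, -0.9, -0.1]
grip_width: 0.0856
```

```bash
python3 plan.py .4829 .2753 .17 75.6; python3 - <<'E'
from h import *
L=[]
for n,W in (("top",(130,170,250,300)),("scene",(280,150,440,312))):
    im,d=vision.get_image(n); l,t,r,b=W; L.append(cv2.resize(im[t:b,l:r],(400,int(400*(b-t)/(r-l))),interpolation=2))
h=max(x.shape[0] for x in L)
cv2.imwrite("pics/a2.png",np.hstack([np.vstack([x,np.zeros((h-x.shape[0],x.shape[1],3),np.uint8)]) for x in L])[:,:,::-1])
E
```

```text
from [0.4825 0.2751 0.1673] 75.63 tilt [-0.0021 -0.0041 -0.    ] n 1 dp -0.0
[[-0.008, 0.007, -0.068, -0.014, -0.027, 0.004]]
```

View pics/a2.png

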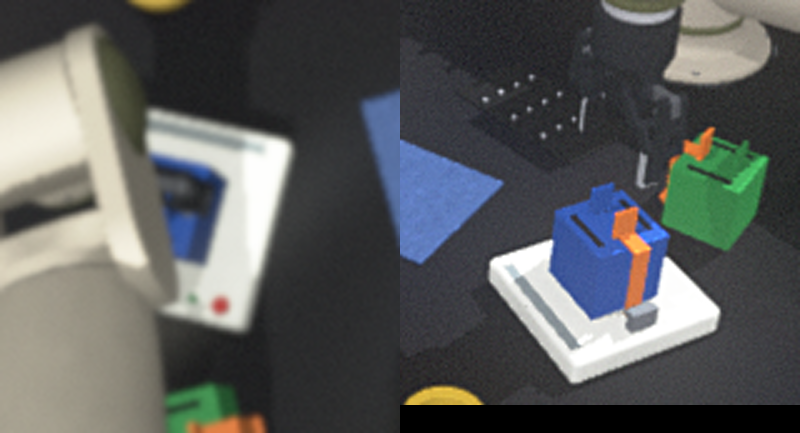

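```bash
python3 - <<'E'
from h import *
p=env.observe()["position"]
for z in (.1673,.18,.138,.108):
    q=np.array([p[0],p[1],z]); y=np.array([.248,.969,0])
    for o in(-.0425,0,.0425):
        print(z,o,((proj("scene",q+y*o)-[280,150])*2.5+[400,0]).round(), ((proj("top",q+y*o)-[130,170])*400/120).round())
im,d=vision.get_image("scene"); cv2.imwrite("pics/s3.png",im[:,:,::-1])
E
```

```text
0.1673 -0.0425 [[589. 144.]] [[191. 201.]]
0.1673 0 [[614. 168.]] [[139. 189.]]
0.1673 0.0425 [[641. 193.]] [[ 88. 177.]]
0.18 -0.0425 [[591. 133.]] [[187. 198.]]
0.18 0 [[616. 157.]] [[135. 186.]]
0.18 0.0425 [[642. 182.]] [[ 83. 174.]]
0.138 -0.0425 [[586. 168.]] [[199. 206.]]
0.138 0 [[611. 193.]] [[149. 194.]]
0.138 0.0425 [[637. 218.]] [[ 99. 183.]]
0.108 -0.0425 [[583. 193.]] [[208. 211.]]
0.108 0 [[607. 217.]] [[158. 200.]]
0.108 0.0425 [[633. 243.]] [[109. 189.]]
```

View pics/s3.png

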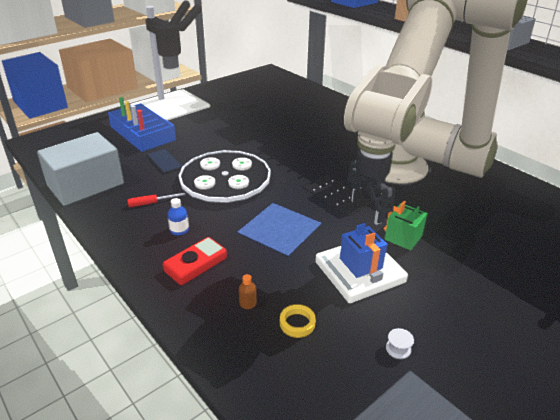

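jog_arm([
  [[0,0,0.74,-0.01,-0.03,0],[0,0,0.72,0,0,0],[0,0,0,0,0,0],[0,0,0,0,0,0]],
])

```text
time_s: 3.65
position: [0.4839, 0.2731, 0.1132]
tool_rot: [[-0.968, 0.253, 0.006], [0.253, 0.968, 0.001], [-0.006, 0.002, -1.0]]
ft_force: [-0.3, -0.5, 0.8]
grip_width: 0.0855
```

```bash
python3 plan.py .4829 .2753 .108 75.6
```

```text
from [0.4839 0.2731 0.1132] 75.36 tilt [ 0.0022  0.0057 -0.    ] n 1 dp 0.2
[[0.038, 0.047, 0.129, 0.015, 0.038, -0.028]]
```

jog_arm([
  [[0,0,0,0,0,0],[0,0,0,0,0,0],[0,0,0,0,0,0]],
])

```text
time_s: 3.95
position: [0.4836, 0.2736, 0.1127]
tool_rot: [[-0.968, 0.252, 0.006], [0.252, 0.968, 0.001], [-0.006, 0.002, -1.0]]
ft_force: [0.6, 0.3, -1.2]
grip_width: 0.0854
```

jog_arm([
  [[0,0,0,0,0,0]],
])

```text
time_s: 4.05
position: [0.4835, 0.2735, 0.1123]
tool_rot: [[-0.968, 0.252, 0.006], [0.252, 0.968, 0.001], [-0.005, 0.002, -1.0]]
ft_force: [-1.1, -0.2, 0.2]
grip_width: 0.0851
```

jog_arm([
  [[0,0,0,0,0,0]],
])

```text
time_s: 4.15
position: [0.4834, 0.2735, 0.112]
tool_rot: [[-0.968, 0.252, 0.005], [0.252, 0.968, 0.0], [-0.005, 0.002, -1.0]]
ft_force: [-0.2, 0.2, -0.5]
grip_width: 0.0854
```

jog_arm([
  [[0,0,0,0,0,0],[0,0,0,0,0,0],[0,0,0,0,0,0],[0,0,0,0,0,0],[0,0,0,0,0,0],[0,0,0,0,0,0],[0,0,0,0,0,0],[0,0,0,0,0,0],[0,0,0,0,0,0],[0,0,0,0,0,0]],
])

```text
time_s: 5.15
position: [0.4833, 0.2735, 0.1117]
tool_rot: [[-0.968, 0.252, 0.005], [0.252, 0.968, 0.0], [-0.005, 0.002, -1.0]]
ft_force: [-0.2, -0.3, 0.5]
grip_width: 0.0857
```

jog_arm([
  [[0,0,0,0,0,0],[0,0,0,0,0,0],[0,0,0,0,0,0],[0,0,0,0,0,0],[0,0,0,0,0,0],[0,0,0,0,0,0],[0,0,0,0,0,0],[0,0,0,0,0,0],[0,0,0,0,0,0],[0,0,0,0,0,0]],
])

```text
time_s: 6.15
position: [0.4833, 0.2735, 0.1117]
tool_rot: [[-0.968, 0.252, 0.005], [0.252, 0.968, 0.0], [-0.005, 0.002, -1.0]]
ft_force: [0.2, 0.8, -0.6]
grip_width: 0.0857
```

```bash
python3 plan.py .4829 .2753 .108 75.6
```

```text
from [0.4833 0.2735 0.1117] 75.43 tilt [ 0.0016  0.0045 -0.    ] n 1 dp 0.2
[[0.022, 0.041, 0.093, 0.01, 0.03, -0.02]]
```

jog_arm([
  [[0.02,0.04,0.09,0.01,0.03,-0.02],[0,0,0,0,0,0],[0,0,0,0,0,0],[0,0,0,0,0,0]],
])

```text
time_s: 6.55
position: [0.4829, 0.2753, 0.1081]
tool_rot: [[-0.969, 0.249, -0.0], [0.249, 0.969, -0.0], [-0.0, -0.0, -1.0]]
ft_force: [0.6, -0.4, -0.4]
grip_width: 0.0854
```

jog_arm([
  [[0,0,0,0,0,0],[0,0,0,0,0,0],[0,0,0,0,0,0],[0,0,0,0,0,0],[0,0,0,0,0,0],[0,0,0,0,0,0],[0,0,0,0,0,0]],
], grip=-1, squeeze=35)

```text
time_s: 7.25
position: [0.4843, 0.2769, 0.1116]
tool_rot: [[-0.969, 0.249, 0.007], [0.249, 0.969, 0.005], [-0.005, 0.006, -1.0]]
ft_force: [-5.6, 3.5, 22.6]
grip_width: 0.0364
```

jog_arm([
  [[0,0,-0.1,0,0,0],[0,0,0,0,0,0],[0,0,0,0,0,0],[0,0,0,0,0,0]],
])

```text
time_s: 7.65
position: [0.4835, 0.2761, 0.1123]
tool_rot: [[-0.969, 0.249, 0.002], [0.249, 0.969, 0.002], [-0.001, 0.002, -1.0]]
ft_force: [1.4, 5.9, 1.9]
grip_width: 0.0361
```

jog_arm([
  [[0,0,-0.1,0,0,0],[0,0,-0.2,0,0,0],[0,0,0,0,0,0],[0,0,0,0,0,0]],
])

```text
time_s: 8.05
position: [0.4828, 0.275, 0.1237]
tool_rot: [[-0.969, 0.249, -0.001], [0.249, 0.969, -0.0], [0.001, -0.001, -1.0]]
ft_force: [-0.1, 1.8, -0.8]
grip_width: 0.0359
```

```bash
cat > look.py <<'E'
from h import *
import sys
# look.py out l t r b (top) l t r b (scene)
a=sys.argv[2:]; a=[int(v) for v in a]
L=[]
for i,n in enumerate(("top","scene")):
    l,t,r,b=a[4*i:4*i+4]
    if r<=l: continue
    im,d=vision.get_image(n); np.savez(f"s_{n}.npz",im=im,d=d); L.append(cv2.resize(im[t:b,l:r],(400,int(400*(b-t)/(r-l))),interpolation=2))
h=max(x.shape[0] for x in L)
cv2.imwrite(sys.argv[1],np.hstack([np.vstack([x,np.zeros((h-x.shape[0],x.shape[1],3),np.uint8)]) for x in L])[:,:,::-1])
E
python3 look.py pics/a3.png 130 170 250 300 280 150 440 312
```

```text
(no output)
```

View pics/a3.png

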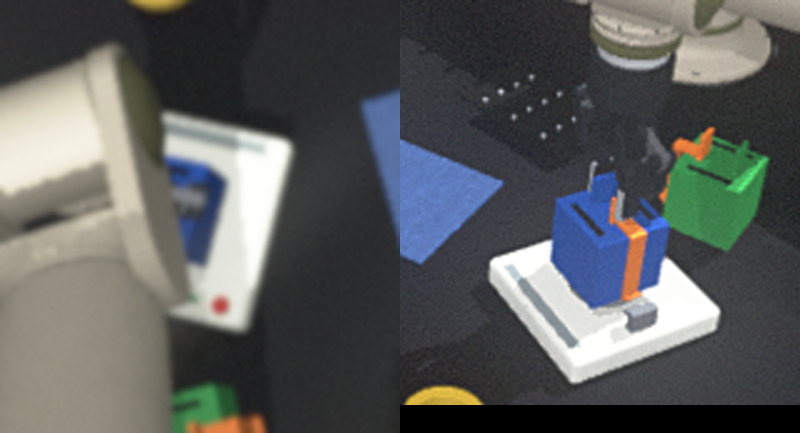

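jog_arm([
  [[0,0,-0.7,0,0,0],[0,0,-0.8,0,0,0],[0,0,-0.7,0,0,0],[0,0,0,0,0,0]],
])

```text
time_s: 8.55
position: [0.484, 0.2754, 0.2151]
tool_rot: [[-0.969, 0.249, 0.006], [0.249, 0.969, 0.001], [-0.005, 0.003, -1.0]]
ft_force: [0.1, 0.9, -2.9]
grip_width: 0.0359
```

```bash
python3 plan.py .523 .016 .205 75.6; python3 look.py pics/a4.png 130 150 310 300 230 130 440 312
```

```text
from [0.484  0.2754 0.2151] 75.6 tilt [ 0.0026  0.0052 -0.    ] n 7 dp 0.0
[[-0.365, -0.863, 0.036, 0.018, 0.035, 0.0], [-0.365, -0.863, 0.036, 0.0, 0.0, 0.0], [-0.365, -0.863, 0.036, 0.0, 0.0, 0.0], [-0.365, -0.863, 0.036, 0.0, 0.0, 0.0], [-0.365, -0.863, 0.036, 0.0, 0.0, 0.0], [-0.365, -0.863, 0.036, 0.0, 0.0, 0.0], [-0.365, -0.863, 0.036, 0.0, 0.0, 0.0]]
```

View pics/a4.png

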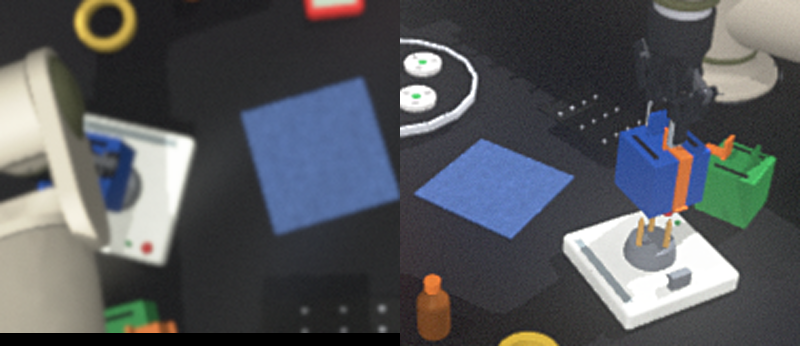

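jog_arm([
  [[-0.36,-0.86,0.03,0.02,0.04,0],[-0.36,-0.86,0.03,0,0,0],[-0.36,-0.86,0.03,0,0,0],[-0.37,-0.86,0.03,0,0,0],[-0.37,-0.86,0.03,0,0,0],[-0.37,-0.86,0.03,0,0,0],[-0.37,-0.86,0.03,0,0,0],[0,0,0,0,0,0],[0,0,0,0,0,0]],
])

```text
time_s: 9.55
position: [0.5214, 0.0161, 0.2019]
tool_rot: [[-0.968, 0.25, -0.01], [0.25, 0.968, -0.001], [0.01, -0.003, -1.0]]
ft_force: [1.1, 0.3, -3.2]
grip_width: 0.0363
```

```bash
python3 plan.py .523 .016 .1 75.6
```

```text
from [0.5214 0.0161 0.2019] 75.5 tilt [-0.0031 -0.0099 -0.    ] n 3 dp 0.1
[[-0.021, 0.005, 0.849, -0.021, -0.066, -0.004], [-0.013, 0.003, 0.849, 0.0, 0.0, -0.004], [-0.013, 0.003, 0.849, 0.0, 0.0, -0.004]]
```

jog_arm([
  [[-0.02,0,0.85,-0.01,-0.03,0],[-0.01,0,0.85,0,0,0],[-0.01,0,0.75,0,0,0],[0,0,0,0,0,0],[0,0,0,0,0,0],[0,0,0,0,0,0]],
])

```text
time_s: 10.15
position: [0.5241, 0.0164, 0.1073]
tool_rot: [[-0.969, 0.248, 0.001], [0.248, 0.969, -0.002], [-0.001, -0.001, -1.0]]
ft_force: [0.3, -0.0, -2.0]
grip_width: 0.0361
```

```bash
python3 plan.py .523 .016 .088 75.6
```

```text
from [0.5241 0.0164 0.1073] 75.65 tilt [-0.0013  0.001   0.    ] n 1 dp -0.0
[[0.026, -0.016, 0.482, -0.009, 0.007, 0.005]]
```

jog_arm([
  [[0,0,0.25,0,0,0],[0,0,0.2,0,0,0],[0,0,0,0,0,0],[0,0,0,0,0,0],[0,0,0,0,0,0]],
])

```text
time_s: 10.65
position: [0.5234, 0.016, 0.0879]
tool_rot: [[-0.969, 0.249, -0.002], [0.249, 0.969, -0.001], [0.001, -0.001, -1.0]]
ft_force: [0.2, -0.2, -2.8]
grip_width: 0.0362
```

jog_arm([
  [[0,0,0.08,0,0,0],[0,0,0,0,0,0],[0,0,0,0,0,0]],
])

```text
time_s: 10.95
position: [0.5236, 0.0157, 0.0864]
tool_rot: [[-0.969, 0.249, 0.0], [0.249, 0.969, -0.002], [-0.0, -0.002, -1.0]]
ft_force: [-5.6, -1.2, 14.2]
grip_width: 0.0354
```

jog_arm([
  [[0,0,-0.04,0,0,0],[0,0,0,0,0,0],[0,0,0,0,0,0],[0,0,0,0,0,0],[0,0,0,0,0,0],[0,0,0,0,0,0],[0,0,0,0,0,0]],
], grip=1)

```text
time_s: 11.65
position: [0.5234, 0.016, 0.0861]
tool_rot: [[-0.969, 0.249, -0.002], [0.249, 0.969, -0.001], [0.002, -0.002, -1.0]]
ft_force: [0.0, -0.5, -0.2]
grip_width: 0.0852
```

jog_arm([
  [[0,0,-0.5,0,0,0],[0,0,-0.9,0,0,0],[0,0,-0.9,0,0,0],[0,0,-0.9,0,0,0],[0,0,-0.9,0,0,0],[0,0,0,0,0,0]],
])

```text
time_s: 12.25
position: [0.5252, 0.016, 0.2549]
tool_rot: [[-0.969, 0.249, 0.007], [0.249, 0.969, -0.003], [-0.008, -0.001, -1.0]]
ft_force: [0.6, 0.1, -0.6]
grip_width: 0.0855
```

```bash
python3 plan.py .51 -.1 .27 75.6;python3 look.py pics/a5.png 130 150 440 300 150 130 440 312
```

```text
from [0.5252 0.016  0.2549] 75.61 tilt [-0.001   0.0076  0.    ] n 4 dp -0.0
[[-0.089, -0.726, -0.093, -0.007, 0.051, 0.0], [-0.088, -0.726, -0.095, 0.0, 0.0, 0.0], [-0.088, -0.726, -0.095, 0.0, 0.0, 0.0], [-0.088, -0.726, -0.095, 0.0, 0.0, 0.0]]
```

View pics/a5.png

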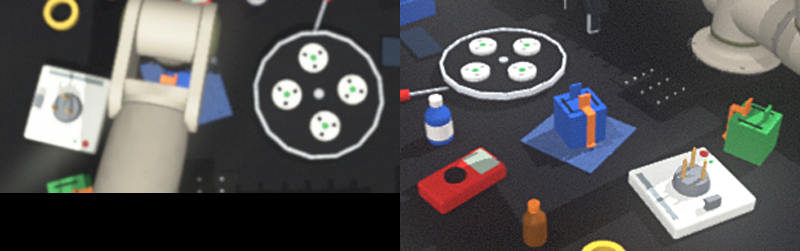

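```bash
cat > cart.py <<'E'
from h import *
from scipy.optimize import minimize
S=4
_a=np.linspace(0,2*np.pi,48,endpoint=False)
def render(n,p,roi,z0,th=.010,tilt=None):
    l,t,r,b=roi; x,y,ph=p
    m=np.zeros(((b-t)*S,(r-l)*S),np.float32)
    def q(P): return (((proj(n,P)-[l,t]+.5)*S-.5)*16).astype(np.int32)
    C=np.c_[x+.031*np.cos(_a),y+.031*np.sin(_a)]
    top=q(np.c_[C,np.full(48,z0+th)]);bot=q(np.c_[C,np.full(48,z0)])
    cv2.fillConvexPoly(m,cv2.convexHull(np.vstack([top,bot])),0.8,cv2.LINE_8,4)
    cv2.fillConvexPoly(m,cv2.convexHull(top),1.,cv2.LINE_8,4)
    for k in range(3):
        a=ph+k*2*np.pi/3; e=np.array([np.cos(a),np.sin(a)]);f=np.array([-e[1],e[0]])
        c=np.array([x,y])+.02*e
        sq=np.array([c+.006*(i*e+j*f) for i,j in((1,1),(1,-1),(-1,-1),(-1,1))])
        up=q(np.c_[sq,np.full(4,z0+th)]); dn=q(np.c_[sq,np.full(4,z0)])
        mh=np.zeros(m.shape,np.uint8);cv2.fillConvexPoly(mh,up,1,cv2.LINE_8,4)
        mb=np.zeros(m.shape,np.uint8);cv2.fillConvexPoly(mb,dn,1,cv2.LINE_8,4)
        m[mh>0]=.4; m[(mh>0)&(mb>0)]=0
    m=cv2.resize(m,(r-l,b-t),interpolation=cv2.INTER_AREA)
    return cv2.GaussianBlur(m,(0,0),.75)
def fitc(n,im,xy,z0=.028,pad=19,fixxy=False):
    u,v=proj(n,[[xy[0],xy[1],z0+.01]])[0].round().astype(int); roi=(u-pad,v-pad,u+pad,v+pad)
    g=im[v-pad:v+pad,u-pad:u+pad,0].astype(float) # red channel: green dot dark-ish
    g=np.minimum(g,np.percentile(g,97))
    # weights: ignore centre dot and far
    def cost(p):
        m=render(n,p,roi,z0)
        c=proj(n,[[p[0],p[1],z0+.01]])[0]-[u-pad,v-pad]
        X,Y=np.meshgrid(np.arange(2*pad),np.arange(2*pad))
        px=np.linalg.norm(proj(n,[[p[0]+.01,p[1],z0+.01]])[0]-proj(n,[[p[0],p[1],z0+.01]])[0])/.01
        px2=np.linalg.norm(proj(n,[[p[0],p[1]+.01,z0+.01]])[0]-proj(n,[[p[0],p[1],z0+.01]])[0])/.01
        px=max(px,px2)
        d=np.hypot(X-c[0],Y-c[1])
        w=((d>.009*px)&(d<.037*px)).astype(float)
        A=np.c_[m.ravel(),np.ones(m.size)]*w.ravel()[:,None]
        s,*_=np.linalg.lstsq(A,g.ravel()*w.ravel(),rcond=None)
        return (((A@s-g.ravel()*w.ravel())**2).sum()/w.sum())**.5
    res=[]
    p0=np.array([xy[0],xy[1]])
    r0=None
    cs=[(cost([*p0,f]),f) for f in np.radians(np.arange(0,120,10))]
    for _,f in sorted(cs)[:3]:
        x=np.array([*p0,f]); sim=np.vstack([x,x+[.003,0,0],x+[0,.003,0],x+[0,0,.15]])
        r=minimize(cost,x,method="Nelder-Mead",options=dict(initial_simplex=sim,xatol=2e-5,fatol=1e-3,maxiter=200))
        res.append((r.fun,r.x))
    res.sort(key=lambda t:t[0]); f,x=res[0]
    return x[0],x[1],np.degrees(x[2])%120,f,roi
def find(n,im):
    out=[]
    for r in spotter.trace(n,"cartridge0"):
        if r["score"]<.3: continue
        l,t,rr,b=r["rect"]; out.append(onplane(n,[[(l+rr)/2,(t+b)/2]],.036)[0][:2])
    return out
E
python3 - <<'E'
from cart import *
import time
tm=env.observe()["time_s"]
for n in("top","scene"):
    im,d=vision.get_image(n); np.savez(f"s_{n}.npz",im=im,d=d)
    for xy in find(n,im):
        t0=time.time();r=fitc(n,im,xy); print(n,xy.round(4),np.round(r[:4],4),round(time.time()-t0,1))
E
```

```text
top [ 0.5784 -0.2758] [ 0.5805 -0.2756 66.9084 20.9915] 0.8
top [ 0.427  -0.2955] [ 0.4258 -0.2917 35.8264 19.8506] 0.9
top [ 0.496  -0.2114] [ 0.4986 -0.2112 49.2388 19.4725] 0.9
top [ 0.5121 -0.3605] [ 0.5053 -0.3585 15.6105 19.2235] 0.8
scene [ 0.59   -0.2631] [ 0.5823 -0.2769 49.336  22.7148] 0.9
scene [ 0.5172 -0.3536] [ 0.5085 -0.3584 12.3065 36.2286] 0.9
scene [ 0.5113 -0.2081] [ 0.5012 -0.2115 96.7497 27.3963] 0.7
scene [ 0.4304 -0.283 ] [ 0.4295 -0.2913 41.4671 28.4687] 0.9
```

```bash
cat > ov.py <<'E'
from cart import *
def overlay(n,im,fits,roi,k,z0=.028):
    l,t,r,b=roi; o=cv2.resize(im[t:b,l:r],None,fx=k,fy=k,interpolation=cv2.INTER_CUBIC)
    def q(P): return ((proj(n,P)-[l,t]+.5)*k).astype(np.int32)
    for f in fits:
        x,y,ph=f[0],f[1],np.radians(f[2]); z=f[3] if len(f)==4 else z0
        C=np.c_[x+.031*np.cos(_a),y+.031*np.sin(_a),np.full(48,z+.01)]
        cv2.polylines(o,[q(C)],True,(255,0,0),1,cv2.LINE_AA)
        for j in range(3):
            a=ph+j*2*np.pi/3; e=np.array([np.cos(a),np.sin(a)]);g=np.array([-e[1],e[0]]);c=np.array([x,y])+.02*e
            sq=np.array([[*(c+.006*(i*e+jj*g)),z+.01] for i,jj in((1,1),(1,-1),(-1,-1),(-1,1))])
            cv2.polylines(o,[q(sq)],True,(255,0,0),1,cv2.LINE_AA)
    return o
from cart import _a
E
python3 - <<'E'
from ov import *
im=np.load("s_top.npz")["im"]
F=[(.5805,-.2756,66.9),(.4258,-.2917,35.8),(.4986,-.2112,49.2),(.5053,-.3585,15.6)]
cv2.imwrite("pics/o1.png",overlay("top",im,F,(320,165,435,280),5)[:,:,::-1])
E
```

```text
(no output)
```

View pics/o1.png

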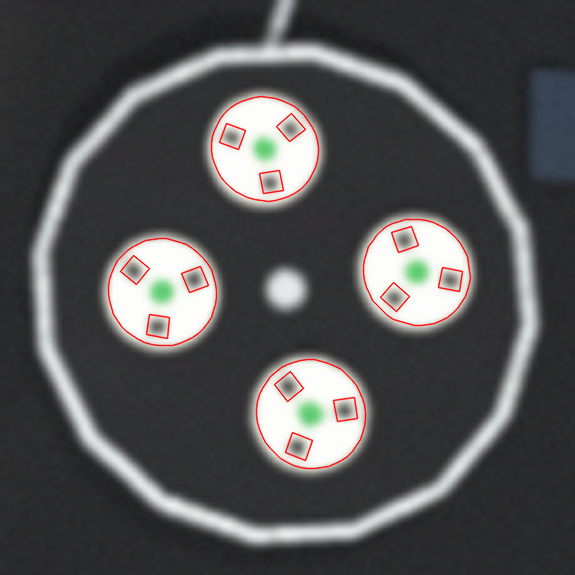

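```bash
python3 - <<'E'
from h import *
p=(.4838,.2787,-.252)
L=[]
for n,roi,k in(("top",(145,195,220,275),5),("scene",(320,225,415,310),4)):
    im=np.load(f"s_{n}.npz")["im"];l,t,r,b=roi
    o=cv2.resize(im[t:b,l:r],None,fx=k,fy=k,interpolation=2)
    q=lambda P:((proj(n,P)-[l,t]+.5)*k*16).astype(np.int32)
    for j in range(3):
        a=p[2]+j*2*np.pi/3; c=np.array([p[0]+.02*np.cos(a),p[1]+.02*np.sin(a)])
        u=q([[*c,.098],[*c,.054]]); cv2.line(o,tuple(map(int,u[0])),tuple(map(int,u[1])),(255,0,0),1,cv2.LINE_AA,4)
    A=np.linspace(0,6.283,40)
    for rr,z in((.03,.054),(.0345,.03)):
        cv2.polylines(o,[q(np.c_[p[0]+rr*np.cos(A),p[1]+rr*np.sin(A),np.full(40,z)])],True,(0,255,0),1,cv2.LINE_AA,4)
    L.append(o)
h=max(x.shape[0] for x in L)
cv2.imwrite("pics/st1.png",np.hstack([np.vstack([x,np.zeros((h-x.shape[0],x.shape[1],3),np.uint8)]) for x in L])[:,:,::-1])
E
```

```text
(no output)
```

View pics/st1.png

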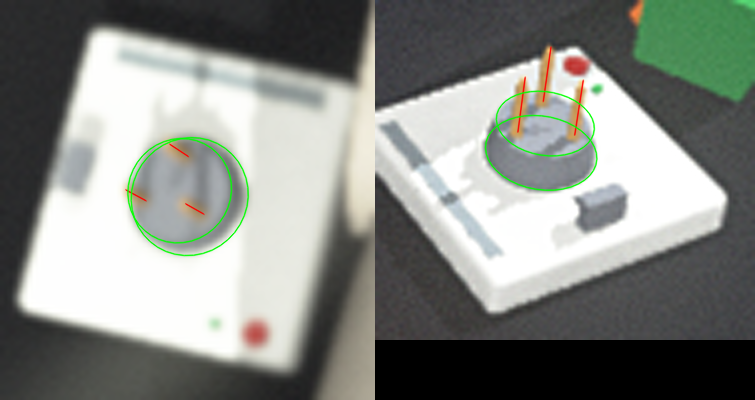

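```bash
python3 plan.py .5814 -.2762 .2 0
```

```text
from [0.5233 0.0162 0.249 ] 75.6 tilt [-0.0017 -0.004  -0.    ] n 10 dp -75.6
[[-0.323, -0.672, 0.122, -0.011, -0.027, 0.88], [-0.408, -0.624, 0.122, 0.0, 0.0, 0.88], [-0.487, -0.565, 0.122, 0.0, 0.0, 0.88], [-0.557, -0.496, 0.122, 0.0, 0.0, 0.88], [-0.617, -0.418, 0.122, 0.0, 0.0, 0.88], [-0.667, -0.333, 0.122, 0.0, 0.0, 0.88], [-0.705, -0.243, 0.122, 0.0, 0.0, 0.88], [-0.731, -0.148, 0.122, 0.0, 0.0, 0.88], [-0.744, -0.05, 0.122, 0.0, 0.0, 0.88], [-0.744, 0.048, 0.122, 0.0, 0.0, 0.88]]
```

jog_arm([
  [[-0.32,-0.67,0.05,0,0,0.88],[-0.41,-0.62,0.05,0,0,0.88],[-0.49,-0.56,0.1,0,0,0.88],[-0.56,-0.5,0.1,0,0,0.88],[-0.62,-0.42,0.15,0,0,0.88],[-0.67,-0.33,0.15,0,0,0.88],[-0.7,-0.24,0.15,0,0,0.88],[-0.73,-0.15,0.15,0,0,0.88],[-0.74,-0.05,0.15,0,0,0.88],[-0.74,0.05,0.15,0,0,0.88]],
])

```text
time_s: 13.55
position: [0.582, -0.277, 0.201]
tool_rot: [[0.006, 1.0, -0.003], [1.0, -0.006, 0.0], [0.0, -0.003, -1.0]]
ft_force: [0.4, 1.2, 0.0]
grip_width: 0.0852
```

jog_arm([
  [[0,0,0,0,0,0],[0,0,0,0,0,0]],
])

```text
time_s: 13.75
position: [0.5818, -0.2758, 0.2012]
tool_rot: [[-0.0, 1.0, -0.004], [1.0, 0.0, 0.0], [0.0, -0.004, -1.0]]
ft_force: [0.7, 0.6, -0.3]
grip_width: 0.0853
```

```bash
python3 plan.py .5814 -.2762 .09 0; python3 look.py pics/a6.png 300 150 440 300 150 80 300 220
```

```text
from [ 0.5818 -0.2758  0.2012] 0.02 tilt [-0.0035 -0.0005 -0.    ] n 3 dp -0.0
[[-0.004, 0.0, 0.927, -0.023, -0.003, 0.001], [-0.003, -0.003, 0.927, 0.0, 0.0, 0.001], [-0.003, -0.003, 0.927, 0.0, 0.0, 0.001]]
```

View pics/a6.png

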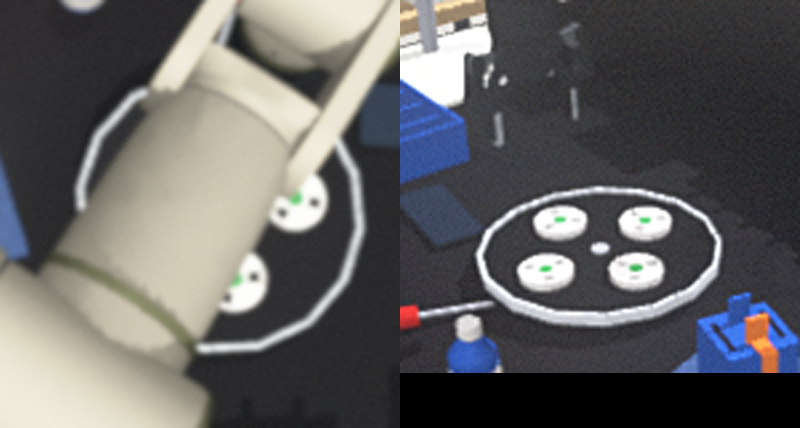

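Nothing has moved on the platter. Next I go down onto the far cartridge.

jog_arm([
  [[0,0,0.93,0,0,0],[0,0,0.93,0,0,0],[0,0,0.93,0,0,0],[0,0,0,0,0,0],[0,0,0,0,0,0],[0,0,0,0,0,0]],
])

```text
time_s: 14.45
position: [0.5829, -0.2762, 0.0935]
tool_rot: [[-0.0, 1.0, 0.002], [1.0, 0.0, -0.004], [-0.004, 0.002, -1.0]]
ft_force: [-0.8, -0.7, -0.1]
grip_width: 0.0855
```

```bash
python3 plan.py .5814 -.2762 .026 0; python3 look.py pics/a7.png 0 0 0 0 150 80 300 220
```

```text
from [ 0.5829 -0.2762  0.0935] 0.02 tilt [ 0.0016  0.0035 -0.    ] n 2 dp -0.0
[[0.003, -0.02, 0.844, 0.011, 0.023, 0.001], [0.0, -0.019, 0.844, 0.0, 0.0, 0.001]]
```

View pics/a7.png

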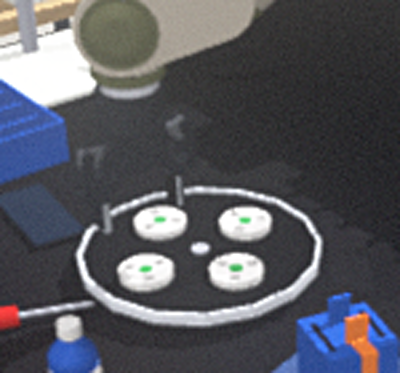

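jog_arm([
  [[0,-0.02,0.84,0,0.01,0],[0,-0.02,0.84,0,0,0],[0,0,0,0,0,0],[0,0,0,0,0,0],[0,0,0,0,0,0],[0,0,0,0,0,0]],
])

```text
time_s: 15.1
position: [0.581, -0.2765, 0.0257]
tool_rot: [[0.0, 1.0, 0.001], [1.0, -0.0, -0.002], [-0.002, 0.001, -1.0]]
ft_force: [0.1, 0.8, -0.5]
grip_width: 0.0854
```

```bash
python3 plan.py .5814 -.2762 .023 0; python3 look.py pics/a8.png 0 0 0 0 150 100 270 220
```

```text
from [ 0.581  -0.2765  0.0257] -0.02 tilt [ 0.001   0.0016 -0.    ] n 1 dp 0.0
[[0.008, 0.01, 0.068, 0.007, 0.011, -0.003]]
```

View pics/a8.png

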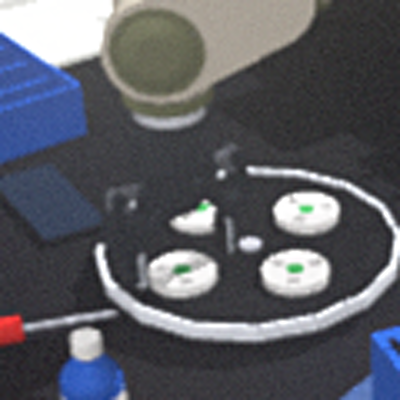

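```bash
python3 - <<'E'
from h import *
im=np.load("s_scene.npz")["im"]; p=env.observe()["position"]
l,t,r,b=165,150,235,205;k=10
o=cv2.resize(im[t:b,l:r],None,fx=k,fy=k,interpolation=2)
for z in(.039,.06):
  for dx in(-.0425,.0425):
    for dy in(-.011,.011):
      u=(proj("scene",[[p[0]+dx,p[1]+dy,z]])[0]-[l,t]+.5)*k; cv2.circle(o,tuple(int(v) for v in u),3,(255,0,0),-1)
u=(proj("scene",[[.5814,-.2762,.038]])[0]-[l,t]+.5)*k; cv2.circle(o,tuple(int(v) for v in u),3,(255,0,255),-1)
cv2.imwrite("pics/f1.png",o[:,:,::-1])
E
```

```text
(no output)
```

View pics/f1.png

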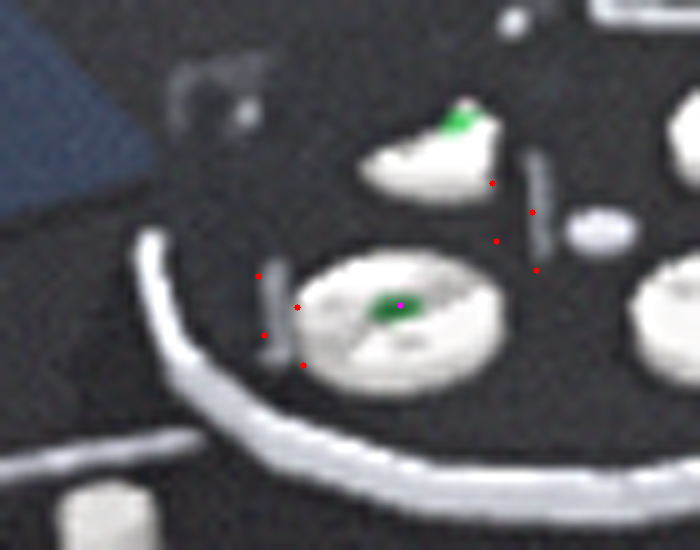

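jog_arm([
  [[0.01,0.01,0.07,0.01,0.01,0],[0,0,0,0,0,0],[0,0,0,0,0,0],[0,0,0,0,0,0]],
])

```text
time_s: 15.55
position: [0.5806, -0.2756, 0.0208]
tool_rot: [[0.001, 1.0, -0.003], [1.0, -0.0, 0.002], [0.002, -0.003, -1.0]]
ft_force: [-0.6, 0.5, 0.2]
grip_width: 0.0859
```

jog_arm([
  [[0,0,0,0,0,0],[0,0,0,0,0,0],[0,0,0,0,0,0],[0,0,0,0,0,0],[0,0,0,0,0,0]],
], grip=-1, squeeze=25)

```text
time_s: 16.05
position: [0.5818, -0.2765, 0.0229]
tool_rot: [[0.0, 1.0, 0.001], [1.0, -0.0, -0.001], [-0.001, 0.001, -1.0]]
ft_force: [0.7, -0.4, 10.2]
grip_width: 0.0604
```

```bash
python3 look.py pics/a9.png 0 0 0 0 150 120 250 220; python3 -c "
from h import *
s=env.observe(); print(s['position'],s['grip_width'],s['ft_force'])"
```

```text
[ 0.58181614 -0.27651895  0.02290809] 0.06039767913320449 [ 1.46712372  0.0152985  10.7528351 ]
```

View pics/a9.png

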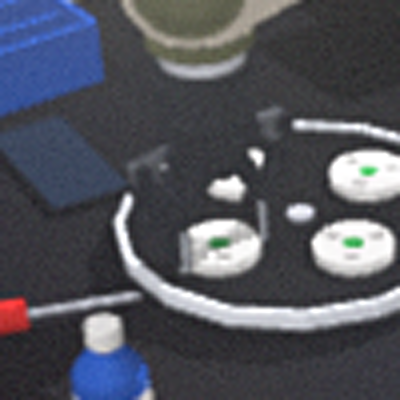

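jog_arm([
  [[0,0,-0.2,0,0,0],[0,0,-0.5,0,0,0],[0,0,-0.8,0,0,0],[0,0,-0.9,0,0,0],[0,0,-0.9,0,0,0],[0,0,-0.9,0,0,0],[0,0,0,0,0,0],[0,0,0,0,0,0]],
])

```text
time_s: 16.9
position: [0.581, -0.2758, 0.1891]
tool_rot: [[0.0, 1.0, -0.003], [1.0, -0.0, 0.002], [0.002, -0.003, -1.0]]
ft_force: [0.5, 0.4, -0.9]
grip_width: 0.0601
```

```bash
python3 plan.py .4838 .2787 .19 38.7; python3 look.py pics/a10.png 0 0 0 0 130 60 300 220; python3 - <<'E'
from h import *
p=env.observe()["position"];print(p, (proj("scene",[[p[0],p[1],p[2]+.015]])[0]-[130,60])*400/170)
E
```

```text
from [ 0.581  -0.2758  0.1891] -0.03 tilt [-0.0029 -0.0016 -0.    ] n 15 dp 38.7
[[0.924, -0.162, 0.001, -0.019, -0.011, -0.3], [0.93, -0.121, -0.001, 0.0, 0.0, -0.3], [0.935, -0.079, -0.001, 0.0, 0.0, -0.3], [0.938, -0.036, -0.001, 0.0, 0.0, -0.3], [0.938, 0.006, -0.001, 0.0, 0.0, -0.3], [0.937, 0.048, -0.001, 0.0, 0.0, -0.3], [0.934, 0.09, -0.001, 0.0, 0.0, -0.3], [0.929, 0.132, -0.001, 0.0, 0.0, -0.3], [0.922, 0.174, -0.001, 0.0, 0.0, -0.3], [0.913, 0.215, -0.001, 0.0, 0.0, -0.3]]
[[0.903, 0.256, -0.001, 0.0, 0.0, -0.3], [0.89, 0.297, -0.001, 0.0, 0.0, -0.3], [0.876, 0.336, -0.001, 0.0, 0.0, -0.3], [0.86, 0.376, -0.001, 0.0, 0.0, -0.3], [0.842, 0.414, -0.001, 0.0, 0.0, -0.3]]
[ 0.58060734 -0.27561815  0.18793465] [166.10207221 169.3227416 ]
```

View pics/a10.png

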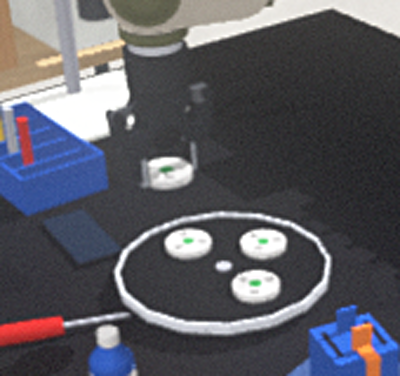

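jog_arm([
  [[0.92,-0.16,0,-0.02,-0.01,-0.3],[0.93,-0.12,0,0,0,-0.3],[0.93,-0.08,0,0,0,-0.3],[0.94,-0.04,0,0,0,-0.3],[0.94,0.01,0,0,0,-0.3],[0.94,0.05,0,0,0,-0.3],[0.93,0.09,0,0,0,-0.3],[0.93,0.13,0,0,0,-0.3],[0.92,0.17,0,0,0,-0.3],[0.91,0.21,0,0,0,-0.3]],
])

```text
time_s: 17.95
position: [0.515, 0.0947, 0.1876]
tool_rot: [[-0.436, 0.9, -0.004], [0.9, 0.436, 0.001], [0.002, -0.003, -1.0]]
ft_force: [0.7, 0.1, -0.4]
grip_width: 0.0606
```

jog_arm([
  [[0.9,0.26,0,0,0,-0.3],[0.89,0.3,0,0,0,-0.3],[0.88,0.34,0,0,0,-0.3],[0.86,0.38,0,0,0,-0.3],[0.84,0.41,0,0,0,-0.3],[0,0,0,0,0,0],[0,0,0,0,0,0]],
])

```text
time_s: 18.65
position: [0.4836, 0.2785, 0.1878]
tool_rot: [[-0.625, 0.78, -0.003], [0.78, 0.625, -0.001], [0.001, -0.003, -1.0]]
ft_force: [-0.7, 0.0, -0.8]
grip_width: 0.0604
```

```bash
python3 plan.py .4838 .2787 .115 38.7
```

```text
from [0.4836 0.2785 0.1878] 38.71 tilt [-0.0028 -0.0014 -0.    ] n 2 dp -0.0
[[-0.001, 0.006, 0.91, -0.019, -0.009, 0.001], [0.001, 0.004, 0.91, 0.0, 0.0, 0.001]]
```

jog_arm([
  [[0,0.01,0.9,-0.02,-0.01,0],[0,0,0.9,0,0,0],[0,0,0.2,0,0,0],[0,0,0,0,0,0],[0,0,0,0,0,0],[0,0,0,0,0,0]],
])

```text
time_s: 19.25
position: [0.4856, 0.2786, 0.1108]
tool_rot: [[-0.624, 0.781, 0.006], [0.781, 0.624, 0.002], [-0.002, 0.006, -1.0]]
ft_force: [-0.5, 0.3, 0.1]
grip_width: 0.0605
```

```bash
python3 plan.py .4838 .2787 .1 38.7; python3 look.py pics/a11.png 0 0 0 0 320 210 410 310
```

```text
from [0.4856 0.2786 0.1108] 38.62 tilt [ 0.0057  0.002  -0.    ] n 1 dp 0.1
[[0.032, -0.035, 0.27, 0.038, 0.013, -0.009]]
```

View pics/a11.png

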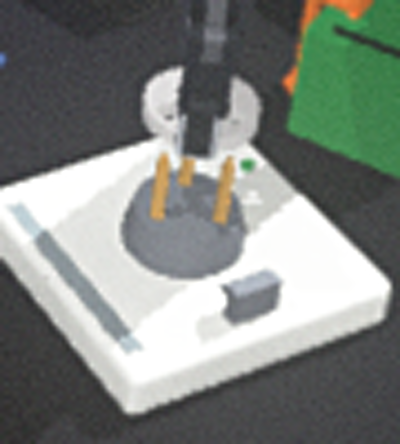

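jog_arm([
  [[0.03,-0.035,0.27,0.038,0.013,0],[0,0,0,0,0,0],[0,0,0,0,0,0],[0,0,0,0,0,0]],
])

```text
time_s: 19.7
position: [0.483, 0.2787, 0.0985]
tool_rot: [[-0.625, 0.781, -0.003], [0.781, 0.625, -0.001], [0.001, -0.002, -1.0]]
ft_force: [-0.9, -0.7, -0.2]
grip_width: 0.0603
```

```bash
python3 plan.py .4838 .2787 .087 38.7
```

```text
from [0.483  0.2787 0.0985] 38.65 tilt [-0.0025 -0.0009 -0.    ] n 1 dp 0.0
[[-0.012, 0.015, 0.287, -0.017, -0.006, -0.006]]
```

jog_arm([
  [[-0.01,0.015,0.15,-0.01,0,0],[0,0,0.15,0,0,0],[0,0,0,0,0,0],[0,0,0,0,0,0],[0,0,0,0,0,0]],
])

```text
time_s: 20.2
position: [0.4837, 0.2787, 0.0864]
tool_rot: [[-0.625, 0.781, -0.002], [0.781, 0.625, 0.0], [0.001, -0.001, -1.0]]
ft_force: [0.6, 0.0, -0.6]
grip_width: 0.0606
```

jog_arm([
  [[0,0,0.12,0,0,0],[0,0,0.12,0,0,0],[0,0,0,0,0,0],[0,0,0,0,0,0]],
])

```text
time_s: 20.6
position: [0.4843, 0.2789, 0.0764]
tool_rot: [[-0.624, 0.781, -0.0], [0.781, 0.624, 0.001], [0.001, 0.0, -1.0]]
ft_force: [6.0, 1.5, -3.4]
grip_width: 0.0602
```

jog_arm([
  [[-0.02,0.025,0.05,0,0,0],[0,0,0,0,0,0],[0,0,0,0,0,0],[0,0,0,0,0,0]],
])

```text
time_s: 21.0
position: [0.4846, 0.2787, 0.0746]
tool_rot: [[-0.625, 0.781, -0.002], [0.781, 0.625, -0.0], [0.001, -0.002, -1.0]]
ft_force: [0.5, 0.8, -1.8]
grip_width: 0.0604
```

jog_arm([
  [[0,0,0.12,0,0,0],[0,0,0.12,0,0,0],[0,0,0,0,0,0],[0,0,0,0,0,0]],
])

```text
time_s: 21.4
position: [0.4847, 0.2787, 0.0649]
tool_rot: [[-0.625, 0.781, -0.002], [0.781, 0.625, -0.0], [0.001, -0.002, -1.0]]
ft_force: [-0.0, 0.2, -0.0]
grip_width: 0.0606
```

jog_arm([
  [[0,0,0.12,0,0,0],[0,0,0.12,0,0,0],[0,0,0.08,0,0,0],[0,0,0,0,0,0],[0,0,0,0,0,0]],
])

```text
time_s: 21.9
position: [0.4848, 0.2787, 0.0523]
tool_rot: [[-0.625, 0.781, -0.002], [0.781, 0.625, -0.0], [0.001, -0.002, -1.0]]
ft_force: [-1.0, 0.6, -0.6]
grip_width: 0.0602
```

jog_arm([
  [[0,0,0.03,0,0,0],[0,0,0,0,0,0],[0,0,0,0,0,0]],
])

```text
time_s: 22.2
position: [0.4849, 0.2787, 0.0512]
tool_rot: [[-0.624, 0.781, -0.002], [0.781, 0.624, 0.0], [0.001, -0.001, -1.0]]
ft_force: [0.6, 0.2, -1.0]
grip_width: 0.0604
```

jog_arm([
  [[0,0,0,0,0,0],[0,0,0,0,0,0],[0,0,0,0,0,0],[0,0,0,0,0,0],[0,0,0,0,0,0]],
], grip=1)

```text
time_s: 22.7
position: [0.4849, 0.2787, 0.0512]
tool_rot: [[-0.624, 0.781, -0.001], [0.781, 0.624, 0.0], [0.001, -0.001, -1.0]]
ft_force: [-0.1, 0.1, -0.0]
grip_width: 0.0853
```

jog_arm([
  [[0,0,-0.3,0,0,0],[0,0,-0.9,0,0,0],[0,0,-0.9,0,0,0],[0,0,-0.9,0,0,0],[0,0,-0.8,0,0,0],[0,0,0,0,0,0]],
])

```text
time_s: 23.3
position: [0.4866, 0.2793, 0.2086]
tool_rot: [[-0.625, 0.781, 0.008], [0.781, 0.625, 0.003], [-0.002, 0.008, -1.0]]
ft_force: [0.7, -0.1, -1.2]
grip_width: 0.0854
```

```bash
cat > meas.py <<'E'
from cart import *
import sys
n="top"
im,d=vision.get_image(n); np.savez(f"s_{n}.npz",im=im,d=d)
F=[]
for xy in find(n,im):
    r=fitc(n,im,xy); print(n,xy.round(4),np.round(r[:4],4)); F.append(r[:3])
from ov import overlay
cv2.imwrite(sys.argv[1],overlay("top",im,F,(320,165,435,280),5)[:,:,::-1])
E
python3 look.py pics/a12.png 0 0 0 0 320 210 410 310; python3 meas.py pics/o2.png
```

```text
top [ 0.4233 -0.2928] [ 0.4256 -0.2921 35.0134 19.6642]
top [0.4871 0.2772] [ 0.4828  0.2777 59.4169 45.168 ]
top [ 0.498 -0.208] [ 0.4983 -0.2109 50.6343 19.8826]
top [ 0.502 -0.356] [ 0.5057 -0.3584 16.7913 19.291 ]
top [0.4701 0.2476] [ 0.4722  0.2459  5.1285 34.1774]
```

View pics/a12.png

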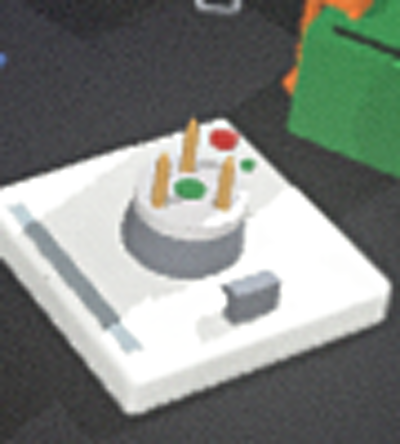

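View pics/o2.png

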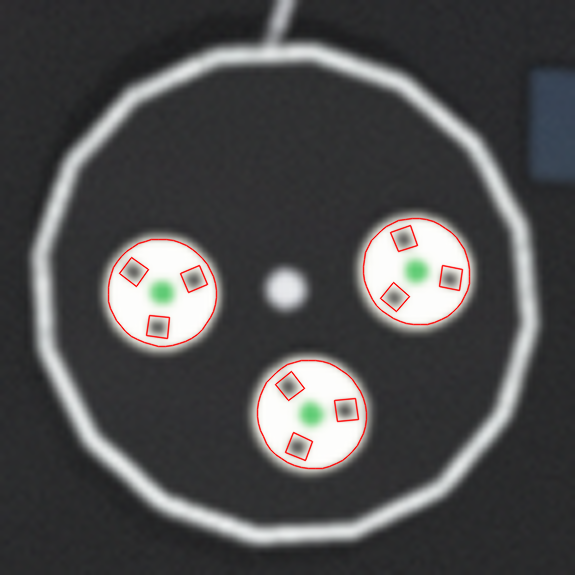

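```bash
python3 plan.py .4998 -.2112 .15 90
```

```text
from [0.4847 0.2786 0.2029] 38.65 tilt [-0.0019 -0.0013 -0.    ] n 13 dp 51.4
[[-0.754, -0.565, 0.102, -0.013, -0.009, -0.46], [-0.713, -0.616, 0.102, 0.0, 0.0, -0.46], [-0.669, -0.664, 0.102, 0.0, 0.0, -0.46], [-0.622, -0.708, 0.102, 0.0, 0.0, -0.46], [-0.571, -0.749, 0.102, 0.0, 0.0, -0.46], [-0.518, -0.787, 0.102, 0.0, 0.0, -0.46], [-0.463, -0.821, 0.102, 0.0, 0.0, -0.46], [-0.405, -0.851, 0.102, 0.0, 0.0, -0.46], [-0.346, -0.877, 0.102, 0.0, 0.0, -0.46], [-0.284, -0.898, 0.102, 0.0, 0.0, -0.46]]
[[-0.222, -0.916, 0.102, 0.0, 0.0, -0.46], [-0.158, -0.929, 0.102, 0.0, 0.0, -0.46], [-0.094, -0.938, 0.102, 0.0, 0.0, -0.46]]
```

jog_arm([
  [[-0.75,-0.56,0,0,0,-0.46],[-0.71,-0.62,0,0,0,-0.46],[-0.67,-0.66,0,0,0,-0.46],[-0.62,-0.71,0,0,0,-0.46],[-0.57,-0.75,0.1,0,0,-0.46],[-0.52,-0.79,0.1,0,0,-0.46],[-0.46,-0.82,0.1,0,0,-0.46],[-0.4,-0.85,0.1,0,0,-0.46],[-0.35,-0.88,0.1,0,0,-0.46],[-0.28,-0.9,0.2,0,0,-0.46]],
])

```text
time_s: 24.45
position: [0.4958, -0.0993, 0.1741]
tool_rot: [[-0.979, 0.202, -0.003], [0.202, 0.979, 0.001], [0.003, 0.0, -1.0]]
ft_force: [1.2, 0.5, -0.1]
grip_width: 0.0854
```

jog_arm([
  [[-0.22,-0.92,0.2,0,0,-0.46],[-0.16,-0.93,0.2,0,0,-0.46],[-0.09,-0.94,0.2,0,0,-0.46],[0,0,0,0,0,0],[0,0,0,0,0,0]],
])

```text
time_s: 24.95
position: [0.499, -0.2111, 0.1499]
tool_rot: [[-1.0, 0.001, -0.004], [0.001, 1.0, 0.002], [0.004, 0.002, -1.0]]
ft_force: [-0.3, 0.5, 1.3]
grip_width: 0.0852
```

```bash
python3 plan.py .4998 -.2112 .04 90
```

```text
from [ 0.499  -0.2111  0.1499] 89.92 tilt [ 0.002  -0.0039  0.    ] n 3 dp 0.1
[[-0.01, -0.003, 0.915, 0.014, -0.026, -0.003], [-0.007, -0.001, 0.916, 0.0, 0.0, -0.003], [-0.007, -0.001, 0.916, 0.0, 0.0, -0.003]]
```

jog_arm([
  [[-0.01,0,0.92,0.01,-0.02,0],[-0.01,0,0.92,0,0,0],[0,0,0.9,0,0,0],[0,0,0,0,0,0],[0,0,0,0,0,0],[0,0,0,0,0,0],[0,0,0,0,0,0]],
])

```text
time_s: 25.65
position: [0.5013, -0.2115, 0.0433]
tool_rot: [[-1.0, -0.001, 0.004], [-0.001, 1.0, -0.003], [-0.004, -0.003, -1.0]]
ft_force: [0.8, -0.1, 0.2]
grip_width: 0.0857
```

```bash
python3 plan.py .4998 -.2112 .025 90; python3 look.py pics/a13.png 0 0 0 0 180 120 270 220
```

```text
from [ 0.5013 -0.2115  0.0433] 90.06 tilt [-0.0032  0.0041  0.    ] n 1 dp -0.1
[[0.039, 0.008, 0.457, -0.022, 0.027, 0.006]]
```

View pics/a13.png

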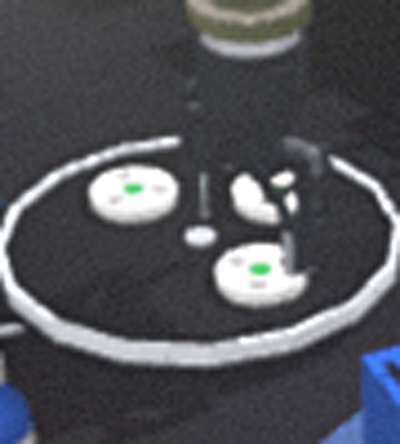

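```bash
cat > pads.py <<'E'
from h import *
import sys
im=np.load("s_scene.npz")["im"]; s=env.observe();p=s["position"];R=s["tool_rot"]
l,t,r,b=[int(v) for v in sys.argv[2:6]];k=8
hw=s["grip_width"]/2; back=float(sys.argv[6])
o=cv2.resize(im[t:b,l:r],None,fx=k,fy=k,interpolation=2)
for sy in(-1,1):
    P=[p+R@np.array([sx*.011,sy*hw,-back-h]) for sx,h in((-1,0),(1,0),(1,.035),(-1,.035))]
    u=((proj("scene",P)-[l,t]+.5)*k*16).astype(np.int32); cv2.polylines(o,[u],True,(255,0,0),1,cv2.LINE_AA,4)
cv2.imwrite(sys.argv[1],o[:,:,::-1])
E
python3 pads.py pics/p1.png 200 140 265 200 .013
```

```text
(no output)
```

View pics/p1.png

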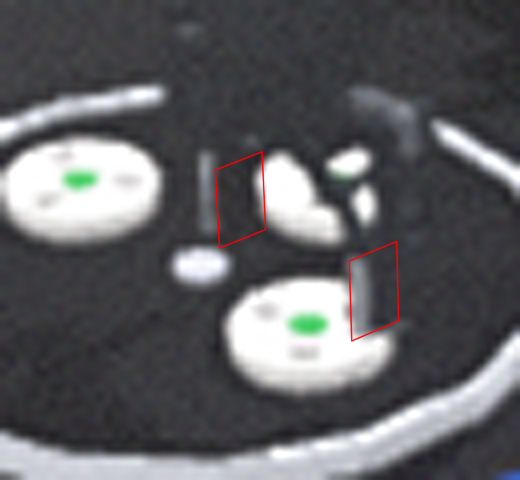

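jog_arm([
  [[0.04,0.01,0.45,-0.02,0.03,0],[0,0,0,0,0,0],[0,0,0,0,0,0],[0,0,0,0,0,0],[0,0,0,0,0,0]],
])

```text
time_s: 26.2
position: [0.4992, -0.2111, 0.0242]
tool_rot: [[-1.0, -0.001, -0.002], [-0.001, 1.0, 0.001], [0.002, 0.001, -1.0]]
ft_force: [0.7, -0.4, -0.3]
grip_width: 0.0855
```

```bash
python3 plan.py .4998 -.2112 .025 90
```

```text
from [ 0.4992 -0.2111  0.0242] 90.04 tilt [ 0.0009 -0.0021  0.    ] n 1 dp -0.0
[[-0.015, -0.003, -0.02, 0.006, -0.014, 0.005]]
```

jog_arm([
  [[-0.02,0,-0.02,0,-0.01,0],[0,0,0,0,0,0],[0,0,0,0,0,0],[0,0,0,0,0,0],[0,0,0,0,0,0],[0,0,0,0,0,0]],
], grip=-1)

```text
time_s: 26.8
position: [0.5001, -0.2111, 0.0251]
tool_rot: [[-1.0, -0.001, -0.0], [-0.001, 1.0, 0.001], [0.0, 0.001, -1.0]]
ft_force: [-0.5, 0.6, 5.3]
grip_width: 0.0601
```

jog_arm([
  [[0,0,-0.2,0,0,0],[0,0,-0.5,0,0,0],[0,0,-0.8,0,0,0],[0,0,-0.9,0,0,0],[0,0,-0.9,0,0,0],[0,0,-0.9,0,0,0],[0,0,0,0,0,0],[0,0,0,0,0,0]],
])

```text
time_s: 27.6
position: [0.4999, -0.2111, 0.1929]
tool_rot: [[-1.0, -0.001, -0.001], [-0.001, 1.0, 0.001], [0.001, 0.001, -1.0]]
ft_force: [0.3, 0.3, -0.6]
grip_width: 0.0605
```

```bash
python3 plan.py .4847 .2787 .19 25.6; python3 look.py pics/a14.png 0 0 0 0 180 100 280 220;python3 - <<'E'
from h import *
p=env.observe()["position"];print(p, (proj("scene",[[p[0],p[1],p[2]+.013]])[0]-[180,100])*4)
E
```

```text
from [ 0.4999 -0.2111  0.1929] 90.04 tilt [ 0.0009 -0.0006  0.    ] n 13 dp -64.4
[[0.029, 0.942, 0.006, 0.0, 0.0, 0.577], [0.11, 0.936, 0.006, 0.0, 0.0, 0.577], [0.19, 0.923, 0.006, 0.0, 0.0, 0.577], [0.269, 0.903, 0.006, 0.0, 0.0, 0.577], [0.346, 0.876, 0.006, 0.0, 0.0, 0.577], [0.421, 0.843, 0.006, 0.0, 0.0, 0.577], [0.492, 0.804, 0.006, 0.0, 0.0, 0.577], [0.56, 0.758, 0.006, 0.0, 0.0, 0.577], [0.623, 0.707, 0.006, 0.0, 0.0, 0.577], [0.682, 0.65, 0.006, 0.0, 0.0, 0.577]]
[[0.735, 0.589, 0.006, 0.0, 0.0, 0.577], [0.784, 0.523, 0.006, 0.0, 0.0, 0.577], [0.826, 0.454, 0.006, 0.0, 0.0, 0.577]]
[ 0.4995481  -0.21086136  0.19183688] [226.06450268 124.47426816]
```

View pics/a14.png

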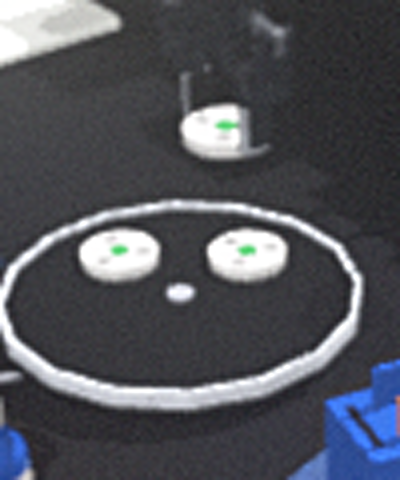

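jog_arm([
  [[0.03,0.94,0,0,0,0.58],[0.11,0.94,0,0,0,0.58],[0.19,0.92,0,0,0,0.58],[0.27,0.9,0,0,0,0.58],[0.35,0.88,0,0,0,0.58],[0.42,0.84,0,0,0,0.58],[0.49,0.8,0,0,0,0.58],[0.56,0.76,0,0,0,0.57],[0.62,0.71,0,0,0,0.57],[0.68,0.65,0,0,0,0.57]],
])

```text
time_s: 28.65
position: [0.4881, 0.1668, 0.1915]
tool_rot: [[-0.646, 0.763, -0.005], [0.763, 0.646, 0.001], [0.004, -0.003, -1.0]]
ft_force: [1.3, -1.0, -0.2]
grip_width: 0.06
```

jog_arm([
  [[0.74,0.59,0,0,0,0.57],[0.78,0.52,0,0,0,0.57],[0.83,0.45,0,0,0,0.58],[0,0,0,0,0,0],[0,0,0,0,0,0]],
])

```text
time_s: 29.15
position: [0.4844, 0.2787, 0.1917]
tool_rot: [[-0.435, 0.9, -0.004], [0.9, 0.435, 0.0], [0.002, -0.004, -1.0]]
ft_force: [0.5, -0.4, -0.4]
grip_width: 0.0604
```

```bash
python3 plan.py .4847 .2787 .115 25.6
```

```text
from [0.4844 0.2787 0.1917] 25.8 tilt [-0.0036 -0.0022 -0.    ] n 3 dp -0.2
[[-0.002, 0.005, 0.639, -0.024, -0.015, 0.008], [-0.001, 0.003, 0.639, 0.0, 0.0, 0.008], [-0.001, 0.003, 0.639, 0.0, 0.0, 0.008]]
```

jog_arm([
  [[0,0,0.7,-0.01,-0.01,0.01],[0,0,0.7,0,0,0.01],[0,0,0.7,0,0,0],[0,0,0,0,0,0],[0,0,0,0,0,0],[0,0,0,0,0,0],[0,0,0,0,0,0]],
])

```text
time_s: 29.85
position: [0.4857, 0.2785, 0.1105]
tool_rot: [[-0.43, 0.903, 0.003], [0.903, 0.43, 0.002], [0.0, 0.003, -1.0]]
ft_force: [1.3, 0.0, -0.2]
grip_width: 0.0606
```

```bash
python3 plan.py .4847 .2787 .095 25.6
```

```text
from [0.4857 0.2785 0.1105] 25.49 tilt [ 0.0032 -0.0002  0.    ] n 1 dp 0.1
[[0.015, -0.021, 0.387, 0.022, -0.002, -0.013]]
```

jog_arm([
  [[0.015,-0.02,0.2,0.02,0,-0.01],[0,0,0.18,0,0,0],[0,0,0,0,0,0],[0,0,0,0,0,0],[0,0,0,0,0,0],[0,0,0,0,0,0]],
])

```text
time_s: 30.45
position: [0.4841, 0.2788, 0.0941]
tool_rot: [[-0.432, 0.902, -0.002], [0.902, 0.432, -0.0], [0.001, -0.002, -1.0]]
ft_force: [-0.3, 0.5, -0.6]
grip_width: 0.0606
```

```bash
python3 plan.py .4847 .2787 .085 25.6
```

```text
from [0.4841 0.2788 0.0941] 25.59 tilt [-0.0018 -0.0006 -0.    ] n 1 dp 0.0
[[-0.008, 0.012, 0.227, -0.012, -0.004, -0.002]]
```

jog_arm([
  [[-0.01,0.015,0.12,-0.01,0,0],[0,0,0.1,0,0,0],[0,0,0,0,0,0],[0,0,0,0,0,0],[0,0,0,0,0,0]],
])

```text
time_s: 30.95
position: [0.4848, 0.2788, 0.085]
tool_rot: [[-0.432, 0.902, -0.001], [0.902, 0.432, 0.001], [0.001, -0.0, -1.0]]
ft_force: [1.6, 3.2, -2.5]
grip_width: 0.0604
```

jog_arm([
  [[0,0,0.12,0,0,0],[0,0,0.1,0,0,0],[0,0,0,0,0,0],[0,0,0,0,0,0]],
])

```text
time_s: 31.35
position: [0.4849, 0.2789, 0.076]
tool_rot: [[-0.432, 0.902, -0.001], [0.902, 0.432, 0.001], [0.001, -0.0, -1.0]]
ft_force: [2.9, 5.1, -3.3]
grip_width: 0.0603
```

jog_arm([
  [[0.015,0.02,0.03,0,0,0],[0,0,0,0,0,0],[0,0,0,0,0,0],[0,0,0,0,0,0]],
])

```text
time_s: 31.75
position: [0.485, 0.2793, 0.075]
tool_rot: [[-0.432, 0.902, -0.001], [0.902, 0.432, -0.0], [0.0, -0.001, -1.0]]
ft_force: [0.7, -0.1, -0.2]
grip_width: 0.0604
```

jog_arm([
  [[0,0,0.1,0,0,0],[0,0,0.08,0,0,0],[0,0,0,0,0,0],[0,0,0,0,0,0]],
])

```text
time_s: 32.15
position: [0.4851, 0.2795, 0.0678]
tool_rot: [[-0.432, 0.902, -0.001], [0.902, 0.432, 0.0], [0.001, -0.001, -1.0]]
ft_force: [-0.5, -1.2, 0.1]
grip_width: 0.0599
```

jog_arm([
  [[0,0,0.08,0,0,0],[0,0,0.07,0,0,0],[0,0,0,0,0,0],[0,0,0,0,0,0]],
])

```text
time_s: 32.55
position: [0.4852, 0.2795, 0.0618]
tool_rot: [[-0.432, 0.902, -0.001], [0.902, 0.432, 0.0], [0.001, -0.001, -1.0]]
ft_force: [-0.5, -0.7, -0.7]
grip_width: 0.0602
```

jog_arm([
  [[0,0,0,0,0,0],[0,0,0,0,0,0],[0,0,0,0,0,0],[0,0,0,0,0,0],[0,0,0,0,0,0]],
], grip=1)

```text
time_s: 33.05
position: [0.4852, 0.2795, 0.062]
tool_rot: [[-0.432, 0.902, -0.001], [0.902, 0.432, 0.0], [0.001, -0.001, -1.0]]
ft_force: [-0.4, 0.3, 0.4]
grip_width: 0.0858
```

jog_arm([
  [[0,0,-0.3,0,0,0],[0,0,-0.9,0,0,0],[0,0,-0.9,0,0,0],[0,0,-0.9,0,0,0],[0,0,-0.6,0,0,0],[0,0,0,0,0,0]],
])

```text
time_s: 33.65
position: [0.4864, 0.2799, 0.2104]
tool_rot: [[-0.432, 0.902, 0.007], [0.902, 0.432, 0.003], [-0.0, 0.007, -1.0]]
ft_force: [0.1, 0.4, 0.9]
grip_width: 0.0855
```

```bash
python3 look.py pics/a15.png 0 0 0 0 320 210 410 310; python3 meas.py pics/o3.png; python3 plan.py .427 -.292 .2 0
```

```text
top [ 0.4192 -0.2945] [ 0.4258 -0.2924 36.3084 19.8666]
top [ 0.5084 -0.3611] [ 0.5062 -0.3586 16.278  20.1903]
top [0.4864 0.2838] [  0.4887   0.2857 106.8719  37.3313]
from [0.4849 0.2793 0.2056] 25.58 tilt [-0.0016 -0.0007 -0.    ] n 16 dp -25.6
[[-0.766, -0.467, 0.009, -0.011, -0.005, 0.186], [-0.779, -0.446, 0.009, 0.0, 0.0, 0.186], [-0.791, -0.424, 0.009, 0.0, 0.0, 0.186], [-0.803, -0.401, 0.009, 0.0, 0.0, 0.186], [-0.813, -0.379, 0.009, 0.0, 0.0, 0.186], [-0.824, -0.356, 0.009, 0.0, 0.0, 0.186], [-0.833, -0.333, 0.009, 0.0, 0.0, 0.186], [-0.842, -0.309, 0.009, 0.0, 0.0, 0.186], [-0.851, -0.286, 0.009, 0.0, 0.0, 0.186], [-0.858, -0.262, 0.009, 0.0, 0.0, 0.186]]
[[-0.865, -0.238, 0.009, 0.0, 0.0, 0.186], [-0.871, -0.214, 0.009, 0.0, 0.0, 0.186], [-0.877, -0.189, 0.009, 0.0, 0.0, 0.186], [-0.882, -0.165, 0.009, 0.0, 0.0, 0.186], [-0.886, -0.14, 0.009, 0.0, 0.0, 0.186], [-0.89, -0.115, 0.009, 0.0, 0.0, 0.186]]
```

View pics/a15.png

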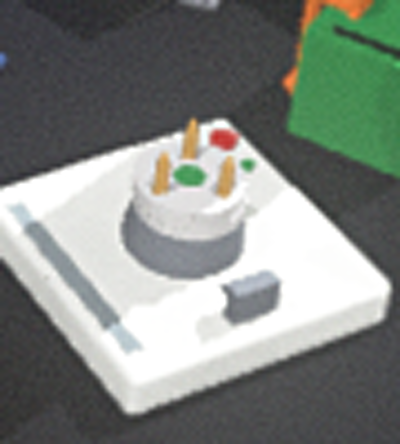

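View pics/o3.png

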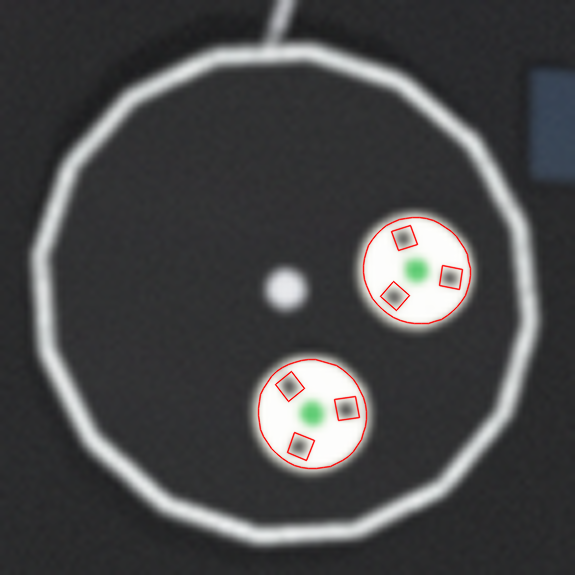

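jog_arm([
  [[-0.77,-0.47,0,0,0,0.19],[-0.78,-0.45,0,0,0,0.19],[-0.79,-0.42,0,0,0,0.19],[-0.8,-0.4,0,0,0,0.19],[-0.81,-0.38,0,0,0,0.19],[-0.82,-0.36,0,0,0,0.19],[-0.83,-0.33,0,0,0,0.19],[-0.84,-0.31,0.1,0,0,0.18],[-0.85,-0.29,0.1,0,0,0.18],[-0.86,-0.26,0.1,0,0,0.18]],
])

```text
time_s: 34.8
position: [0.4471, -0.0784, 0.1928]
tool_rot: [[-0.164, 0.986, -0.003], [0.986, 0.164, 0.001], [0.002, -0.003, -1.0]]
ft_force: [0.7, -0.4, -0.3]
grip_width: 0.0856
```

jog_arm([
  [[-0.86,-0.24,0.2,0,0,0.18],[-0.87,-0.21,0.2,0,0,0.18],[-0.88,-0.19,0.2,0,0,0.18],[-0.88,-0.16,0.2,0,0,0.18],[-0.89,-0.14,0.2,0,0,0.18],[-0.89,-0.12,0.2,0,0,0.18],[0,0,0,0,0,0],[0,0,0,0,0,0]],
])

```text
time_s: 35.6
position: [0.4258, -0.2912, 0.1447]
tool_rot: [[-0.003, 1.0, -0.003], [1.0, 0.003, 0.002], [0.002, -0.003, -1.0]]
ft_force: [-0.7, 0.3, -0.1]
grip_width: 0.0854
```

```bash
python3 plan.py .427 -.292 .04 0
```

```text
from [ 0.4258 -0.2912  0.1447] 0.17 tilt [-0.0026 -0.0025 -0.    ] n 3 dp -0.2
[[-0.009, 0.012, 0.873, -0.018, -0.017, 0.007], [-0.007, 0.01, 0.873, 0.0, 0.0, 0.007], [-0.007, 0.01, 0.873, 0.0, 0.0, 0.007]]
```

jog_arm([
  [[-0.01,0.01,0.87,-0.01,-0.01,0.01],[-0.01,0.01,0.87,0,0,0.01],[0,0,0.87,0,0,0],[0,0,0,0,0,0],[0,0,0,0,0,0],[0,0,0,0,0,0],[0,0,0,0,0,0]],
])

```text
time_s: 36.3
position: [0.4278, -0.2926, 0.0431]
tool_rot: [[-0.001, 1.0, 0.003], [1.0, 0.001, -0.003], [-0.003, 0.003, -1.0]]
ft_force: [-0.6, 0.3, 0.6]
grip_width: 0.0855
```

```bash
python3 plan.py .427 -.292 .0265 0;  python3 look.py pics/a16.png 0 0 0 0 180 120 270 220
```

```text
from [ 0.4278 -0.2926  0.0431] 0.08 tilt [ 0.0026  0.0034 -0.    ] n 1 dp -0.1
[[0.016, -0.022, 0.414, 0.018, 0.023, 0.009]]
```

View pics/a16.png

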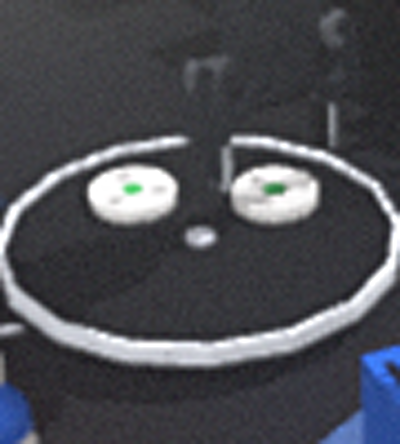

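jog_arm([
  [[0.015,-0.02,0.4,0.02,0.02,0.01],[0,0,0,0,0,0],[0,0,0,0,0,0],[0,0,0,0,0,0],[0,0,0,0,0,0]],
])

```text
time_s: 36.85
position: [0.4266, -0.2919, 0.026]
tool_rot: [[0.001, 1.0, -0.002], [1.0, -0.001, 0.001], [0.001, -0.002, -1.0]]
ft_force: [-0.0, -0.6, -0.1]
grip_width: 0.0856
```

```bash
python3 plan.py .427 -.292 .0265 0
```

```text
from [ 0.4266 -0.2919  0.026 ] -0.03 tilt [-0.0017 -0.001  -0.    ] n 1 dp 0.0
[[-0.002, 0.01, -0.012, -0.011, -0.007, -0.004]]
```

jog_arm([
  [[0,0.01,-0.01,-0.01,0,0],[0,0,0,0,0,0],[0,0,0,0,0,0],[0,0,0,0,0,0],[0,0,0,0,0,0],[0,0,0,0,0,0]],
], grip=-1)

```text
time_s: 37.45
position: [0.427, -0.2919, 0.0264]
tool_rot: [[0.0, 1.0, -0.0], [1.0, -0.0, 0.001], [0.001, -0.0, -1.0]]
ft_force: [-1.2, 0.4, 5.3]
grip_width: 0.0602
```

jog_arm([
  [[0,0,-0.2,0,0,0],[0,0,-0.5,0,0,0],[0,0,-0.8,0,0,0],[0,0,-0.9,0,0,0],[0,0,-0.9,0,0,0],[0,0,-0.9,0,0,0],[0,0,0,0,0,0],[0,0,0,0,0,0]],
])

```text
time_s: 38.25
position: [0.4269, -0.2919, 0.1944]
tool_rot: [[0.0, 1.0, -0.0], [1.0, -0.0, 0.001], [0.001, -0.0, -1.0]]
ft_force: [-0.3, -0.3, -1.1]
grip_width: 0.0602
```

```bash
python3 plan.py .4848 .279 .195 -50.1; python3 look.py pics/a17.png 0 0 0 0 180 80 280 220;python3 - <<'E'
from h import *
p=env.observe()["position"];print(p, (proj("scene",[[p[0],p[1],p[2]+.012]])[0]-[180,80])*4)
E
```

```text
from [ 0.4269 -0.2919  0.1944] -0.03 tilt [-0.0001 -0.0009 -0.    ] n 16 dp -50.1
[[0.892, 0.09, 0.0, 0.0, 0.0, 0.364], [0.896, 0.041, -0.001, 0.0, 0.0, 0.364], [0.897, -0.008, -0.001, 0.0, 0.0, 0.364], [0.895, -0.057, -0.001, 0.0, 0.0, 0.364], [0.89, -0.105, -0.001, 0.0, 0.0, 0.364], [0.883, -0.154, -0.001, 0.0, 0.0, 0.364], [0.874, -0.202, -0.001, 0.0, 0.0, 0.364], [0.861, -0.249, -0.001, 0.0, 0.0, 0.364], [0.846, -0.296, -0.001, 0.0, 0.0, 0.364], [0.829, -0.342, -0.001, 0.0, 0.0, 0.364]]
[[0.809, -0.386, -0.001, 0.0, 0.0, 0.364], [0.787, -0.43, -0.001, 0.0, 0.0, 0.364], [0.762, -0.472, -0.001, 0.0, 0.0, 0.364], [0.735, -0.513, -0.001, 0.0, 0.0, 0.364], [0.706, -0.553, -0.001, 0.0, 0.0, 0.364], [0.675, -0.59, -0.001, 0.0, 0.0, 0.364]]
[ 0.42659375 -0.29160163  0.19335092] [240.81498176 139.2205711 ]
```

View pics/a17.png

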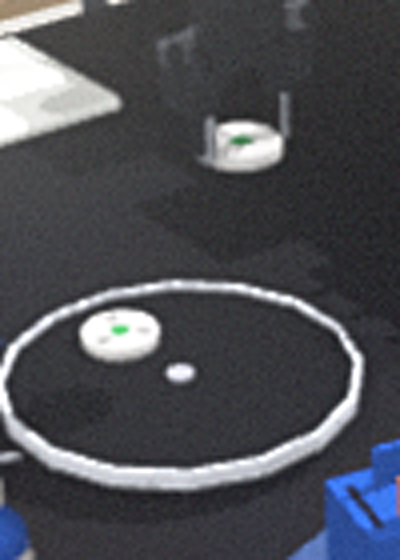

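Held on centre: the dot is at (242,141) and I predicted (241,139).

jog_arm([
  [[0.89,0.09,0,0,0,0.36],[0.9,0.04,0,0,0,0.36],[0.9,-0.01,0,0,0,0.36],[0.9,-0.06,0,0,0,0.36],[0.89,-0.1,0,0,0,0.36],[0.88,-0.15,0,0,0,0.36],[0.87,-0.2,0,0,0,0.36],[0.86,-0.25,0,0,0,0.37],[0.85,-0.3,0,0,0,0.37],[0.83,-0.34,0,0,0,0.37]],
])

```text
time_s: 39.3
position: [0.4617, 0.0667, 0.1932]
tool_rot: [[0.521, 0.854, -0.004], [0.854, -0.521, 0.002], [-0.0, -0.004, -1.0]]
ft_force: [0.4, -0.6, -0.7]
grip_width: 0.0601
```

jog_arm([
  [[0.81,-0.39,0,0,0,0.37],[0.79,-0.43,0,0,0,0.37],[0.76,-0.47,0,0,0,0.37],[0.74,-0.51,0,0,0,0.36],[0.71,-0.55,0,0,0,0.36],[0.68,-0.59,0,0,0,0.36],[0,0,0,0,0,0],[0,0,0,0,0,0],[0,0,0,0,0,0]],
])

```text
time_s: 40.2
position: [0.4843, 0.2787, 0.194]
tool_rot: [[0.767, 0.642, -0.003], [0.642, -0.767, 0.001], [-0.001, -0.002, -1.0]]
ft_force: [0.7, -0.8, -0.3]
grip_width: 0.06
```

```bash
python3 plan.py .4848 .279 .105 -50.1
```

```text
from [0.4843 0.2787 0.194 ] -50.06 tilt [-0.0024  0.0015  0.    ] n 3 dp -0.0
[[0.006, 0.002, 0.741, -0.016, 0.01, 0.001], [0.005, 0.001, 0.741, 0.0, 0.0, 0.001], [0.005, 0.001, 0.741, 0.0, 0.0, 0.001]]
```

jog_arm([
  [[0,0,0.74,-0.01,0,0],[0,0,0.74,0,0,0],[0,0,0.7,0,0,0],[0,0,0,0,0,0],[0,0,0,0,0,0],[0,0,0,0,0,0],[0,0,0,0,0,0]],
])

```text
time_s: 40.9
position: [0.4853, 0.2796, 0.109]
tool_rot: [[0.767, 0.642, 0.003], [0.642, -0.767, 0.001], [0.003, 0.001, -1.0]]
ft_force: [-0.8, 0.3, -1.2]
grip_width: 0.06
```

```bash
python3 plan.py .4848 .279 .095 -50.1
```

```text
from [0.4853 0.2796 0.109 ] -50.06 tilt [ 0.0006 -0.0029  0.    ] n 1 dp -0.0
[[-0.02, 0.005, 0.351, 0.004, -0.019, 0.005]]
```

jog_arm([
  [[-0.02,0.005,0.18,0,-0.02,0],[0,0,0.17,0,0,0],[0,0,0,0,0,0],[0,0,0,0,0,0],[0,0,0,0,0,0],[0,0,0,0,0,0]],
])

```text
time_s: 41.5
position: [0.4842, 0.279, 0.0937]
tool_rot: [[0.767, 0.642, -0.002], [0.642, -0.767, -0.001], [-0.002, -0.0, -1.0]]
ft_force: [-0.7, 0.1, -0.5]
grip_width: 0.0602
```

```bash
python3 plan.py .4848 .279 .086 -50.1
```

```text
from [0.4842 0.279  0.0937] -50.05 tilt [-0.0003  0.0022  0.    ] n 1 dp -0.1
[[0.011, 0.01, 0.193, -0.002, 0.015, 0.006]]
```

jog_arm([
  [[0.01,0.01,0.1,0,0.015,0],[0,0,0.1,0,0,0],[0,0,0,0,0,0],[0,0,0,0,0,0],[0,0,0,0,0,0]],
])

```text
time_s: 42.0
position: [0.4847, 0.2789, 0.0856]
tool_rot: [[0.767, 0.642, -0.001], [0.642, -0.767, 0.0], [-0.0, -0.0, -1.0]]
ft_force: [-0.5, -0.1, -0.2]
grip_width: 0.0597
```

jog_arm([
  [[0,0,0.12,0,0,0],[0,0,0.1,0,0,0],[0,0,0,0,0,0],[0,0,0,0,0,0]],
])

```text
time_s: 42.4
position: [0.4846, 0.2789, 0.0766]
tool_rot: [[0.767, 0.642, -0.001], [0.642, -0.767, -0.0], [-0.001, -0.001, -1.0]]
ft_force: [-0.1, -0.6, -0.4]
grip_width: 0.0603
```

jog_arm([
  [[0,0,0.1,0,0,0],[0,0,0,0,0,0],[0,0,0,0,0,0],[0,0,0,0,0,0]],
])

```text
time_s: 42.8
position: [0.4846, 0.2789, 0.0727]
tool_rot: [[0.767, 0.642, -0.001], [0.642, -0.767, 0.0], [-0.001, -0.001, -1.0]]
ft_force: [-0.7, -0.3, -0.8]
grip_width: 0.06
```

jog_arm([
  [[0,0,0,0,0,0],[0,0,0,0,0,0],[0,0,0,0,0,0],[0,0,0,0,0,0],[0,0,0,0,0,0]],
], grip=1)

```text
time_s: 43.3
position: [0.4847, 0.2789, 0.0728]
tool_rot: [[0.767, 0.642, -0.0], [0.642, -0.767, 0.0], [-0.0, -0.0, -1.0]]
ft_force: [-0.5, 0.3, 0.8]
grip_width: 0.0853
```

jog_arm([
  [[0,0,-0.3,0,0,0],[0,0,-0.9,0,0,0],[0,0,-0.9,0,0,0],[0,0,-0.9,0,0,0],[0,0,-0.3,0,0,0],[0,0,0,0,0,0]],
])

```text
time_s: 43.9
position: [0.4852, 0.2791, 0.207]
tool_rot: [[0.767, 0.642, 0.004], [0.642, -0.767, 0.001], [0.004, 0.001, -1.0]]
ft_force: [-0.2, 0.2, -0.4]
grip_width: 0.0855
```

```bash
python3 look.py pics/a18.png 0 0 0 0 320 210 410 310; python3 meas.py pics/o4.png; python3 plan.py .5072 -.3586 .2 90
```

```text
top [ 0.5082 -0.3593] [ 0.5057 -0.3588 15.0451 19.3016]
top [0.4859 0.2817] [  0.4857   0.2865 111.5522  39.1708]
top [0.5209 0.0175] [ 5.26800e-01 -6.30000e-03  7.50133e+01  6.68280e+00]
from [0.4841 0.2787 0.2034] -50.05 tilt [-0.0014  0.0028  0.    ] n 18 dp 140.0
[[-0.544, 0.699, 0.005, -0.009, 0.019, -0.905], [-0.633, 0.619, 0.005, 0.0, 0.0, -0.905], [-0.711, 0.528, 0.005, 0.0, 0.0, -0.905], [-0.776, 0.426, 0.005, 0.0, 0.0, -0.905], [-0.827, 0.317, 0.005, 0.0, 0.0, -0.905], [-0.862, 0.203, 0.005, 0.0, 0.0, -0.905], [-0.882, 0.084, 0.005, 0.0, 0.0, -0.905], [-0.885, -0.036, 0.005, 0.0, 0.0, -0.905], [-0.872, -0.156, 0.005, 0.0, 0.0, -0.905], [-0.843, -0.272, 0.005, 0.0, 0.0, -0.905]]
[[-0.798, -0.384, 0.005, 0.0, 0.0, -0.905], [-0.739, -0.488, 0.005, 0.0, 0.0, -0.905], [-0.666, -0.584, 0.005, 0.0, 0.0, -0.905], [-0.581, -0.669, 0.005, 0.0, 0.0, -0.905], [-0.485, -0.741, 0.005, 0.0, 0.0, -0.905], [-0.38, -0.8, 0.005, 0.0, 0.0, -0.905], [-0.268, -0.844, 0.005, 0.0, 0.0, -0.905], [-0.152, -0.873, 0.005, 0.0, 0.0, -0.905]]
```

View pics/a18.png

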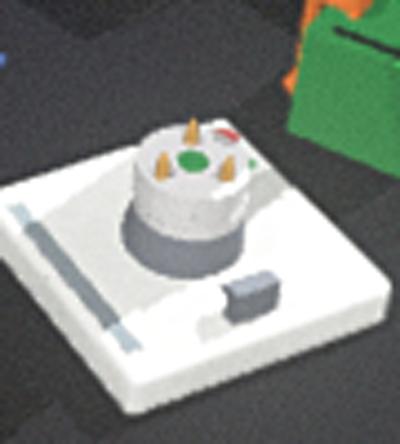

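View pics/o4.png

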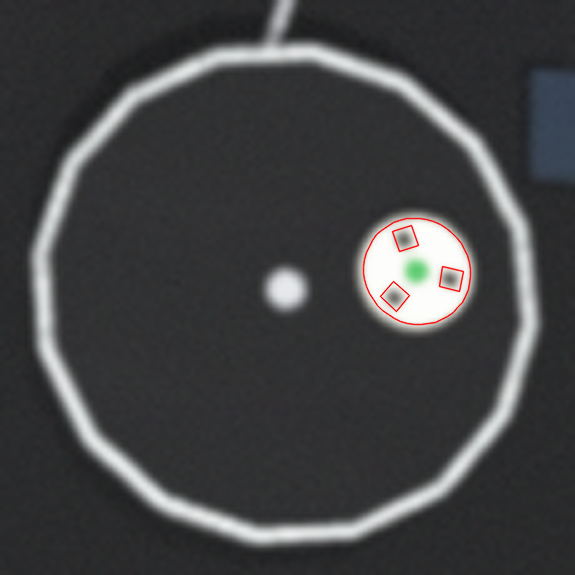

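```bash
python3 plan.py .5072 -.3586 .16 -90
```

```text
from [0.4841 0.2787 0.2034] -50.05 tilt [-0.0014  0.0028  0.    ] n 17 dp -40.0
[[-0.576, 0.74, 0.064, -0.009, 0.019, 0.273], [-0.545, 0.763, 0.064, 0.0, 0.0, 0.273], [-0.513, 0.785, 0.064, 0.0, 0.0, 0.273], [-0.481, 0.805, 0.064, 0.0, 0.0, 0.273], [-0.447, 0.824, 0.064, 0.0, 0.0, 0.273], [-0.413, 0.842, 0.064, 0.0, 0.0, 0.273], [-0.378, 0.858, 0.064, 0.0, 0.0, 0.273], [-0.343, 0.873, 0.064, 0.0, 0.0, 0.273], [-0.307, 0.886, 0.064, 0.0, 0.0, 0.273], [-0.27, 0.898, 0.064, 0.0, 0.0, 0.273]]
[[-0.233, 0.908, 0.064, 0.0, 0.0, 0.273], [-0.195, 0.917, 0.064, 0.0, 0.0, 0.273], [-0.158, 0.924, 0.064, 0.0, 0.0, 0.273], [-0.12, 0.93, 0.064, 0.0, 0.0, 0.273], [-0.081, 0.934, 0.064, 0.0, 0.0, 0.273], [-0.043, 0.937, 0.064, 0.0, 0.0, 0.273], [-0.005, 0.938, 0.064, 0.0, 0.0, 0.273]]
```

jog_arm([
  [[-0.58,0.74,0,0,0,0.27],[-0.55,0.76,0,0,0,0.27],[-0.51,0.78,0,0,0,0.27],[-0.48,0.8,0,0,0,0.27],[-0.45,0.82,0,0,0,0.27],[-0.41,0.84,0,0,0,0.27],[-0.38,0.86,0.05,0,0,0.27],[-0.34,0.87,0.05,0,0,0.27],[-0.31,0.89,0.1,0,0,0.27],[-0.27,0.9,0.1,0,0,0.27]],
])

```text
time_s: 45.05
position: [0.4978, -0.097, 0.1912]
tool_rot: [[0.958, 0.286, -0.003], [0.286, -0.958, 0.001], [-0.003, -0.002, -1.0]]
ft_force: [-0.1, 0.4, -0.4]
grip_width: 0.0856
```

jog_arm([
  [[-0.23,0.91,0.1,0,0,0.28],[-0.2,0.92,0.1,0,0,0.28],[-0.16,0.92,0.1,0,0,0.28],[-0.12,0.93,0.1,0,0,0.28],[-0.08,0.93,0.1,0,0,0.28],[-0.04,0.94,0.1,0,0,0.28],[0,0.94,0.1,0,0,0.28],[0,0,0,0,0,0],[0,0,0,0,0,0]],
])

```text
time_s: 45.95
position: [0.5081, -0.3581, 0.1627]
tool_rot: [[1.0, -0.003, -0.003], [-0.003, -1.0, 0.003], [-0.003, -0.003, -1.0]]
ft_force: [-1.2, 0.2, 0.7]
grip_width: 0.0853
```

```bash
python3 plan.py .5072 -.3586 .04 -90
```

```text
from [ 0.5081 -0.3581  0.1627] -90.15 tilt [-0.0028  0.0029  0.    ] n 4 dp 0.2
[[-0.004, 0.005, 0.767, -0.019, 0.019, -0.004], [-0.006, 0.003, 0.767, 0.0, 0.0, -0.004], [-0.006, 0.003, 0.767, 0.0, 0.0, -0.004], [-0.006, 0.003, 0.767, 0.0, 0.0, -0.004]]
```

jog_arm([
  [[-0.01,0,0.77,-0.01,0.01,-0.02],[-0.01,0,0.77,0,0,0],[-0.01,0,0.77,0,0,0],[0,0,0.7,0,0,0],[0,0,0,0,0,0],[0,0,0,0,0,0],[0,0,0,0,0,0],[0,0,0,0,0,0]],
])

```text
time_s: 46.75
position: [0.5082, -0.3585, 0.0459]
tool_rot: [[1.0, 0.002, 0.003], [0.002, -1.0, -0.003], [0.003, 0.003, -1.0]]
ft_force: [-0.5, -0.1, 0.5]
grip_width: 0.0853
```

```bash
python3 plan.py .5072 -.3586 .027 -90;  python3 look.py pics/a19.png 0 0 0 0 170 110 270 220
```

```text
from [ 0.5082 -0.3585  0.0459] -89.91 tilt [ 0.0033 -0.0029  0.    ] n 1 dp -0.1
[[-0.027, 0.002, 0.473, 0.022, -0.019, 0.011]]
```

View pics/a19.png

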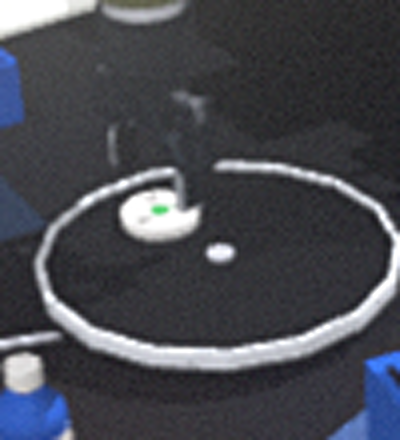

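jog_arm([
  [[-0.027,0,0.46,0.02,-0.02,0.01],[0,0,0,0,0,0],[0,0,0,0,0,0],[0,0,0,0,0,0],[0,0,0,0,0,0]],
])

```text
time_s: 47.3
position: [0.5069, -0.3584, 0.0267]
tool_rot: [[1.0, -0.0, -0.001], [-0.0, -1.0, 0.001], [-0.001, -0.001, -1.0]]
ft_force: [0.3, -1.0, 1.1]
grip_width: 0.0856
```

```bash
python3 plan.py .5072 -.3586 .027 -90
```

```text
from [ 0.5069 -0.3584  0.0267] -90.01 tilt [-0.0007  0.0011  0.    ] n 1 dp 0.0
[[0.008, 0.004, -0.008, -0.005, 0.007, -0.001]]
```

jog_arm([
  [[0.008,0,-0.01,0,0,0],[0,0,0,0,0,0],[0,0,0,0,0,0],[0,0,0,0,0,0],[0,0,0,0,0,0],[0,0,0,0,0,0]],
], grip=-1)

```text
time_s: 47.9
position: [0.5072, -0.3583, 0.0271]
tool_rot: [[1.0, -0.0, -0.001], [-0.0, -1.0, 0.001], [-0.001, -0.001, -1.0]]
ft_force: [-0.2, 1.9, 5.2]
grip_width: 0.0603
```

jog_arm([
  [[0,0,-0.2,0,0,0],[0,0,-0.5,0,0,0],[0,0,-0.8,0,0,0],[0,0,-0.9,0,0,0],[0,0,-0.9,0,0,0],[0,0,-0.9,0,0,0],[0,0,0,0,0,0],[0,0,0,0,0,0]],
])

```text
time_s: 48.7
position: [0.5072, -0.3584, 0.1948]
tool_rot: [[1.0, -0.0, -0.001], [-0.0, -1.0, 0.001], [-0.001, -0.001, -1.0]]
ft_force: [-0.7, 1.2, -0.5]
grip_width: 0.0602
```

```bash
python3 plan.py .4847 .2789 .195 -0.3; python3 look.py pics/a20.png 0 0 0 0 170 70 270 220;python3 - <<'E'
from h import *
p=env.observe()["position"];print(p, (proj("scene",[[p[0],p[1],p[2]+.012]])[0]-[170,70])*4)
E
```

```text
from [ 0.5072 -0.3584  0.1948] -90.02 tilt [-0.0009  0.0013  0.    ] n 17 dp 89.7
[[-0.033, -0.937, 0.001, -0.006, 0.009, -0.614], [0.053, -0.936, 0.0, 0.0, 0.0, -0.614], [0.139, -0.927, 0.0, 0.0, 0.0, -0.614], [0.224, -0.911, 0.0, 0.0, 0.0, -0.614], [0.306, -0.886, 0.0, 0.0, 0.0, -0.614], [0.387, -0.854, 0.0, 0.0, 0.0, -0.614], [0.464, -0.815, 0.0, 0.0, 0.0, -0.614], [0.537, -0.769, 0.0, 0.0, 0.0, -0.614], [0.605, -0.716, 0.0, 0.0, 0.0, -0.614], [0.668, -0.658, 0.0, 0.0, 0.0, -0.614]]
[[0.726, -0.594, 0.0, 0.0, 0.0, -0.614], [0.778, -0.524, 0.0, 0.0, 0.0, -0.614], [0.823, -0.45, 0.0, 0.0, 0.0, -0.614], [0.861, -0.373, 0.0, 0.0, 0.0, -0.614], [0.891, -0.292, 0.0, 0.0, 0.0, -0.614], [0.914, -0.209, 0.0, 0.0, 0.0, -0.614], [0.93, -0.124, 0.0, 0.0, 0.0, -0.614]]
[ 0.50689437 -0.35814475  0.19358349] [145.01259508 178.78073077]
```

View pics/a20.png

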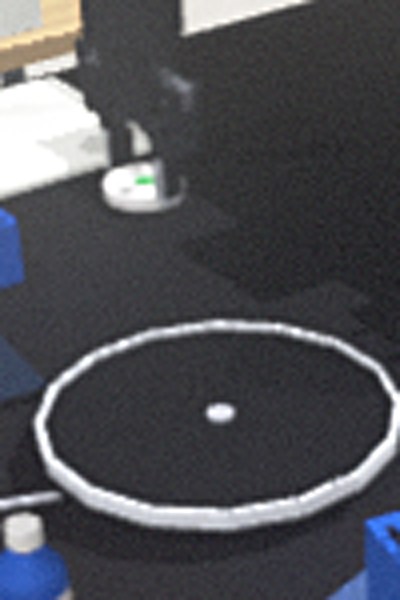

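jog_arm([
  [[-0.03,-0.94,0,0,0,-0.61],[0.05,-0.94,0,0,0,-0.61],[0.14,-0.93,0,0,0,-0.61],[0.22,-0.91,0,0,0,-0.61],[0.31,-0.89,0,0,0,-0.61],[0.39,-0.85,0,0,0,-0.61],[0.46,-0.82,0,0,0,-0.61],[0.54,-0.77,0,0,0,-0.61],[0.6,-0.72,0,0,0,-0.61],[0.67,-0.66,0,0,0,-0.61]],
])

```text
time_s: 49.75
position: [0.4939, 0.0187, 0.1936]
tool_rot: [[0.607, 0.795, -0.005], [0.795, -0.607, 0.002], [-0.001, -0.005, -1.0]]
ft_force: [0.7, 0.7, -0.1]
grip_width: 0.0602
```

jog_arm([
  [[0.73,-0.59,0,0,0,-0.62],[0.78,-0.52,0,0,0,-0.62],[0.82,-0.45,0,0,0,-0.62],[0.86,-0.37,0,0,0,-0.62],[0.89,-0.29,0,0,0,-0.62],[0.91,-0.21,0,0,0,-0.62],[0.93,-0.12,0,0,0,-0.62],[0,0,0,0,0,0],[0,0,0,0,0,0]],
])

```text
time_s: 50.65
position: [0.4863, 0.2794, 0.1939]
tool_rot: [[0.004, 1.0, -0.005], [1.0, -0.004, 0.0], [0.0, -0.005, -1.0]]
ft_force: [0.4, 1.0, -0.6]
grip_width: 0.0602
```

```bash
python3 plan.py .4847 .2789 .115 -0.3
```

```text
from [0.4863 0.2794 0.1939] -0.25 tilt [-0.0047 -0.0004 -0.    ] n 3 dp -0.1
[[-0.004, -0.01, 0.657, -0.032, -0.003, 0.002], [-0.004, -0.014, 0.657, 0.0, 0.0, 0.002], [-0.004, -0.014, 0.657, 0.0, 0.0, 0.002]]
```

jog_arm([
  [[0,-0.01,0.66,-0.02,0,0],[0,-0.01,0.66,0,0,0],[0,-0.01,0.66,0,0,0],[0,0,0,0,0,0],[0,0,0,0,0,0],[0,0,0,0,0,0],[0,0,0,0,0,0]],
])

```text
time_s: 51.35
position: [0.4865, 0.2793, 0.1174]
tool_rot: [[0.005, 1.0, 0.003], [1.0, -0.005, 0.002], [0.002, 0.003, -1.0]]
ft_force: [0.7, 0.4, -0.7]
grip_width: 0.0602
```

```bash
python3 plan.py .4847 .2789 .096 -0.3
```

```text
from [0.4865 0.2793 0.1174] -0.31 tilt [ 0.0032 -0.0023  0.    ] n 1 dp 0.0
[[-0.01, -0.045, 0.536, 0.021, -0.015, -0.001]]
```

jog_arm([
  [[-0.01,-0.045,0.27,0.02,-0.015,0],[0,0,0.27,0,0,0],[0,0,0,0,0,0],[0,0,0,0,0,0],[0,0,0,0,0,0],[0,0,0,0,0,0]],
])

```text
time_s: 51.95
position: [0.4842, 0.279, 0.0948]
tool_rot: [[0.005, 1.0, -0.001], [1.0, -0.005, -0.0], [-0.0, -0.001, -1.0]]
ft_force: [-0.2, 0.8, -0.0]
grip_width: 0.06
```

```bash
python3 plan.py .4847 .2789 .087 -0.3
```

```text
from [0.4842 0.279  0.0948] -0.28 tilt [-0.0014  0.0005  0.    ] n 1 dp -0.0
[[-0.002, 0.013, 0.196, -0.01, 0.003, 0.002]]
```

jog_arm([
  [[0,0.013,0.1,-0.01,0,0],[0,0,0.1,0,0,0],[0,0,0,0,0,0],[0,0,0,0,0,0],[0,0,0,0,0,0]],
])

```text
time_s: 52.45
position: [0.4846, 0.2789, 0.0866]
tool_rot: [[0.005, 1.0, -0.0], [1.0, -0.005, -0.001], [-0.001, -0.0, -1.0]]
ft_force: [0.4, -0.3, -1.0]
grip_width: 0.0598
```

jog_arm([
  [[0,0,0.1,0,0,0],[0,0,0,0,0,0],[0,0,0,0,0,0],[0,0,0,0,0,0]],
])

```text
time_s: 52.85
position: [0.4848, 0.2791, 0.0831]
tool_rot: [[0.005, 1.0, 0.001], [1.0, -0.005, -0.0], [-0.0, 0.001, -1.0]]
ft_force: [-0.1, 0.1, 4.2]
grip_width: 0.0598
```

jog_arm([
  [[0,0,0,0,0,0],[0,0,0,0,0,0],[0,0,0,0,0,0],[0,0,0,0,0,0],[0,0,0,0,0,0]],
], grip=1)

```text
time_s: 53.35
position: [0.4845, 0.2789, 0.0824]
tool_rot: [[0.005, 1.0, -0.001], [1.0, -0.005, -0.001], [-0.001, -0.001, -1.0]]
ft_force: [0.4, -0.7, -0.1]
grip_width: 0.0856
```

jog_arm([
  [[0,0,-0.3,0,0,0],[0,0,-0.9,0,0,0],[0,0,-0.9,0,0,0],[0,0,-0.9,0,0,0],[0,0,0,0,0,0],[0,0,0,0,0,0]],
])

```text
time_s: 53.95
position: [0.4846, 0.279, 0.2035]
tool_rot: [[0.005, 1.0, 0.001], [1.0, -0.005, -0.0], [-0.0, 0.001, -1.0]]
ft_force: [0.3, -0.4, -0.6]
grip_width: 0.0855
```

```bash
python3 look.py pics/a21.png 320 170 430 280 320 210 410 310; python3 plan.py .5227 .0126 .2 75.6; python3 - <<'E'
from cart import *
z=np.load("s_scene.npz");im,d=z["im"],z["d"]
for r in spotter.trace("scene","cartridge0"):
    P,_=cloud("scene",r["pixels"],d); print(r["score"],r["rect"],np.median(P,0).round(4),np.percentile(P[:,2],[2,50,80,90,97]).round(4))
for zz in(.094,.097,.090): print(zz,proj("scene",[[.4845,.2788,zz]]))
E
```

```text
from [0.4841 0.2788 0.2018] -0.29 tilt [-0.0022  0.0012  0.    ] n 10 dp 75.9
[[-0.665, 0.1, 0.005, -0.015, 0.008, -0.883], [-0.672, 0.011, 0.004, 0.0, 0.0, -0.883], [-0.668, -0.078, 0.004, 0.0, 0.0, -0.883], [-0.652, -0.165, 0.004, 0.0, 0.0, -0.883], [-0.624, -0.25, 0.004, 0.0, 0.0, -0.883], [-0.586, -0.33, 0.004, 0.0, 0.0, -0.883], [-0.537, -0.405, 0.004, 0.0, 0.0, -0.883], [-0.479, -0.472, 0.004, 0.0, 0.0, -0.883], [-0.412, -0.531, 0.004, 0.0, 0.0, -0.883], [-0.339, -0.581, 0.004, 0.0, 0.0, -0.883]]
0.83 [348.8, 235.0, 377.0, 256.1] [0.4889 0.2826 0.0932] [0.0838 0.0932 0.0949 0.0956 0.0966]
0.54 [350.9, 249.1, 371.8, 264.7] [0.5117 0.2935 0.0696] [0.0613 0.0696 0.0735 0.0744 0.0765]
0.51 [278.6, 197.0, 289.2, 237.2] [0.5361 0.0604 0.0792] [0.0141 0.0792 0.0956 0.1052 0.1117]
0.094 [[363.57991931 242.75891805]]
0.097 [[363.71680664 241.80124191]]
0.09 [[363.39795513 244.0314002 ]]
```

View pics/a21.png

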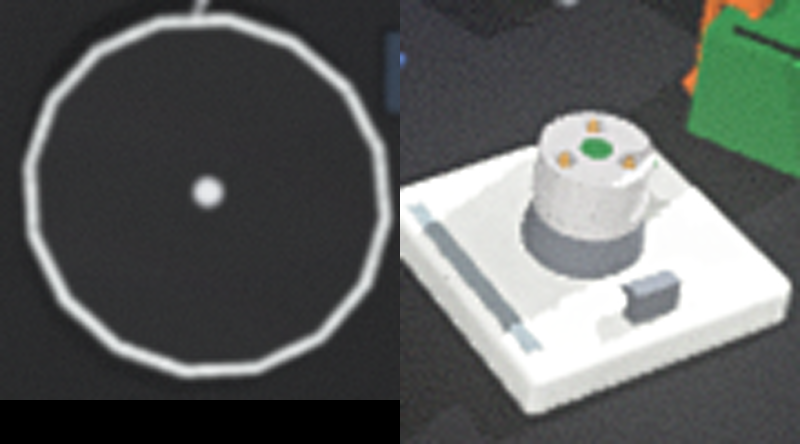

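```bash
python3 - <<'E'
from fit import *
cov=[box(-.039,.039,-.039,.039,.004,.082),box(-.012,.012,-.0225,-.0175,.082,.112),box(-.012,.012,.0175,.0225,.082,.112)]
p=[.5243,.0194,-.2513]
L=[]
for n,roi,k in(("top",(230,180,320,260),4.5),("scene",(235,185,325,260),4.3)):
    im,d=vision.get_image(n); o=wire(n,im,cov,p,roi,(255,255,0),k); L.append(o)
h=max(x.shape[0] for x in L)
cv2.imwrite("pics/w2.png",np.hstack([np.vstack([x,np.zeros((h-x.shape[0],x.shape[1],3),np.uint8)]) for x in L])[:,:,::-1])
E
```

```text
(no output)
```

View pics/w2.png

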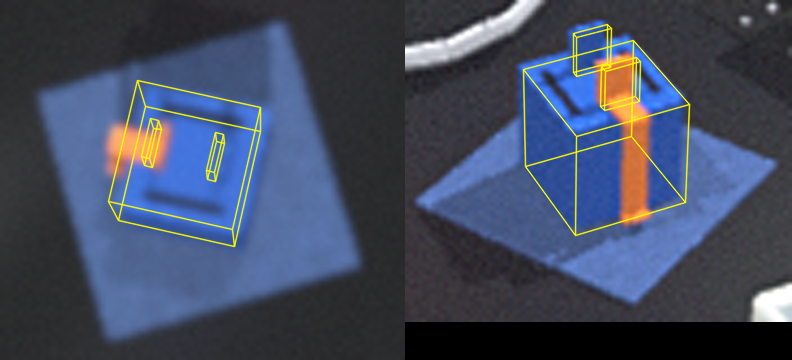

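```bash
python3 - <<'E'
from fit import *
np.set_printoptions(precision=4,suppress=True)
cov=[box(-.039,.039,-.039,.039,.004,.082),box(-.012,.012,-.0225,-.0175,.082,.112),box(-.012,.012,.0175,.0225,.082,.112),box(-.008,.008,.039,.048,.004,.082)]
W={"top":(230,180,320,260),"scene":(235,180,325,265)}
O=[];L=[]
for n in W:
    im,d=vision.get_image(n)
    rs=[r for r in spotter.trace(n,"cover")]
    for r in rs: print(n,r["score"],r["rect"])
    l,t,rr,b=W[n]
    rs=[r for r in rs if l<(r["rect"][0]+r["rect"][2])/2<rr and t<(r["rect"][1]+r["rect"][3])/2<b]
    m=rs[0]["pixels"]; P,_=cloud(n,m,d); top=P[(P[:,2]>.074)&(P[:,2]<.09)]
    print(n,"topface med",np.median(top,0),np.percentile(top,[2,98],0))
    hi=P[(P[:,2]>.098)]; print("plates",np.median(hi,0),len(hi))
    O.append((n,m.astype(float),np.zeros(m.shape,bool),W[n]))
    L.append((n,im,m))
for k in([0],[1],[0,1]):
    x,f=fit([O[i] for i in k],cov,[.5243,.0194,-.2513]); print(k,x,f)
    pics=[]
    for n,im,m in L:
        o=wire(n,im,cov[:3],x,W[n],(255,255,0),4.3)
        cs,_=cv2.findContours(m[W[n][1]:W[n][3],W[n][0]:W[n][2]].astype(np.uint8),0,1)
        cv2.drawContours(o,[(c*4.3+2).astype(np.int32) for c in cs],-1,(255,0,255),1)
        pics.append(o)
    h=max(q.shape[0] for q in pics)
    cv2.imwrite(f"pics/w3_{len(k)}{k[0]}.png",np.hstack([np.vstack([q,np.zeros((h-q.shape[0],q.shape[1],3),np.uint8)]) for q in pics])[:,:,::-1])
E
```

```text
top 0.91 [253.4, 202.4, 292.9, 236.3]
top 0.87 [173.8, 286.9, 210.8, 318.9]
top topface med [0.5188 0.0154 0.0817] [[ 0.4784 -0.0243  0.0763]
 [ 0.5572  0.0595  0.0877]]
plates [0.5191 0.0302 0.1107] 40
scene 0.91 [262.6, 191.7, 299.6, 237.9]
scene 0.71 [384.9, 199.5, 424.2, 250.9]
scene topface med [0.5368 0.0262 0.0821] [[ 0.485  -0.0277  0.0749]
 [ 0.5684  0.0639  0.0886]]
plates [0.527  0.0287 0.1072] 85
[0] [ 0.5192  0.0155 -0.2465] 88.71693656254313
[1] [ 0.5233  0.0117 -0.2442] 94.03864247478222
[0, 1] [ 0.5219  0.0133 -0.2466] 229.57314258323356
```

View pics/w3_20.png

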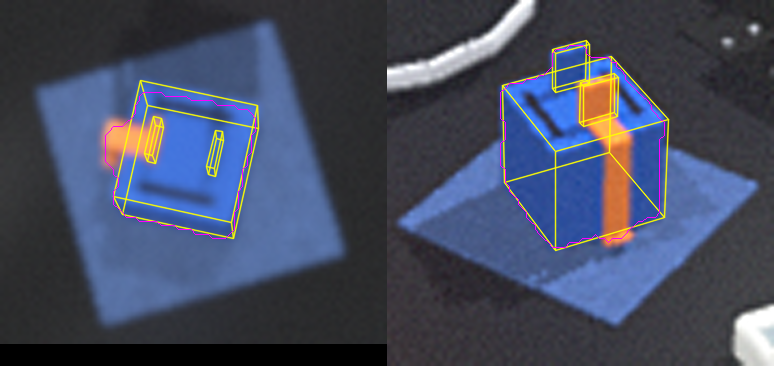

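```bash
python3 plan.py .5218 .0097 .2 75.6
```

```text
from [0.4845 0.279  0.2022] -0.29 tilt [-0.0012  0.0008  0.    ] n 10 dp 75.9
[[-0.673, 0.097, 0.006, -0.008, 0.006, -0.883], [-0.68, 0.007, 0.005, 0.0, 0.0, -0.883], [-0.675, -0.083, 0.005, 0.0, 0.0, -0.883], [-0.658, -0.171, 0.005, 0.0, 0.0, -0.883], [-0.629, -0.257, 0.005, 0.0, 0.0, -0.883], [-0.59, -0.337, 0.005, 0.0, 0.0, -0.883], [-0.54, -0.412, 0.005, 0.0, 0.0, -0.883], [-0.481, -0.48, 0.005, 0.0, 0.0, -0.883], [-0.413, -0.539, 0.005, 0.0, 0.0, -0.883], [-0.338, -0.589, 0.005, 0.0, 0.0, -0.883]]
```

jog_arm([
  [[-0.67,0.1,0,0,0,-0.88],[-0.68,0.01,0,0,0,-0.88],[-0.68,-0.08,0,0,0,-0.88],[-0.66,-0.17,0,0,0,-0.88],[-0.63,-0.26,0,0,0,-0.88],[-0.59,-0.34,0,0,0,-0.88],[-0.54,-0.41,0,0,0,-0.88],[-0.48,-0.48,0,0,0,-0.88],[-0.41,-0.54,0,0,0,-0.88],[-0.34,-0.59,0,0,0,-0.88]],
])

```text
time_s: 55.4
position: [0.5216, 0.0083, 0.2026]
tool_rot: [[-0.969, 0.248, -0.001], [0.248, 0.969, -0.001], [0.0, -0.001, -1.0]]
ft_force: [1.0, 0.3, -1.0]
grip_width: 0.0854
```

jog_arm([
  [[0,0,0,0,0,0],[0,0,0,0,0,0],[0,0,0,0,0,0],[0,0,0,0,0,0]],
])

```text
time_s: 55.8
position: [0.5215, 0.0103, 0.2027]
tool_rot: [[-0.968, 0.253, -0.001], [0.253, 0.968, -0.001], [0.0, -0.001, -1.0]]
ft_force: [0.7, 0.5, -0.6]
grip_width: 0.0851
```

```bash
python3 plan.py .5218 .0097 .125 75.6
```

```text
from [0.5215 0.0103 0.2027] 75.36 tilt [-0.0006 -0.0004 -0.    ] n 3 dp 0.2
[[-0.004, -0.004, 0.648, 0.0, 0.0, -0.009], [-0.004, -0.004, 0.648, 0.0, 0.0, -0.009], [-0.004, -0.004, 0.648, 0.0, 0.0, -0.009]]
```

jog_arm([
  [[0,0,0.65,0,0,-0.01],[0,0,0.65,0,0,-0.01],[0,0,0.65,0,0,-0.01],[0,0,0,0,0,0],[0,0,0,0,0,0],[0,0,0,0,0,0],[0,0,0,0,0,0]],
])

```text
time_s: 56.5
position: [0.5222, 0.0094, 0.126]
tool_rot: [[-0.969, 0.249, 0.002], [0.249, 0.969, -0.001], [-0.002, -0.001, -1.0]]
ft_force: [0.2, 0.0, 0.6]
grip_width: 0.0852
```

```bash
python3 plan.py .5218 .0097 .088 75.6; python3 look.py pics/a22.png 0 0 0 0 230 150 330 260; python3 pads.py pics/p2.png 235 150 325 225 .013
```

```text
from [0.5222 0.0094 0.126 ] 75.6 tilt [-0.0006  0.0022  0.    ] n 1 dp -0.0
[[0.013, 0.005, 0.95, -0.004, 0.014, 0.0]]
```

View pics/p2.png

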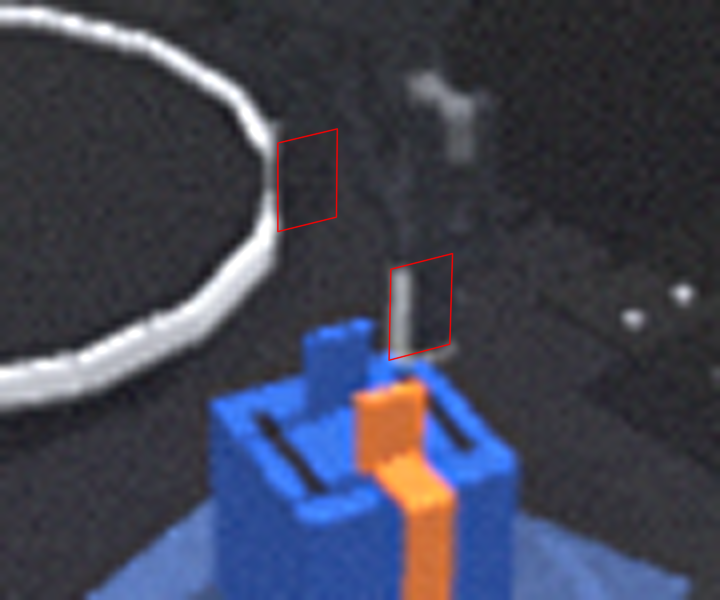

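jog_arm([
  [[0.01,0,0.47,0,0.01,0],[0,0,0.45,0,0,0],[0,0,0,0,0,0],[0,0,0,0,0,0],[0,0,0,0,0,0],[0,0,0,0,0,0]],
])

```text
time_s: 57.15
position: [0.5216, 0.0094, 0.0888]
tool_rot: [[-0.969, 0.249, -0.0], [0.249, 0.969, -0.001], [0.0, -0.001, -1.0]]
ft_force: [0.0, 1.0, 0.4]
grip_width: 0.0854
```

```bash
python3 plan.py .5218 .0097 .088 75.6
```

```text
from [0.5216 0.0094 0.0888] 75.6 tilt [-0.0007 -0.     -0.    ] n 1 dp -0.0
[[-0.003, 0.008, 0.021, 0.0, 0.0, 0.0]]
```

jog_arm([
  [[0,0,0.02,0,0,0],[0,0,0,0,0,0],[0,0,0,0,0,0],[0,0,0,0,0,0],[0,0,0,0,0,0],[0,0,0,0,0,0],[0,0,0,0,0,0],[0,0,0,0,0,0]],
], grip=-1, squeeze=40)

```text
time_s: 57.95
position: [0.5214, 0.0097, 0.0875]
tool_rot: [[-0.969, 0.249, -0.001], [0.249, 0.969, -0.0], [0.001, -0.0, -1.0]]
ft_force: [-0.4, 2.7, 6.3]
grip_width: 0.036
```

jog_arm([
  [[0,0,-0.2,0,0,0],[0,0,-0.5,0,0,0],[0,0,-0.9,0,0,0],[0,0,-0.9,0,0,0],[0,0,-0.7,0,0,0],[0,0,0,0,0,0],[0,0,0,0,0,0]],
])

```text
time_s: 58.65
position: [0.5209, 0.0094, 0.2145]
tool_rot: [[-0.969, 0.249, -0.003], [0.249, 0.969, -0.0], [0.003, -0.001, -1.0]]
ft_force: [-0.8, 0.4, -3.1]
grip_width: 0.0359
```

```bash
python3 plan.py .4829 .2752 .215 75.6; python3 look.py pics/a23.png 230 170 330 260 230 120 330 260; python3 pads.py pics/p3.png 235 120 325 195 .004
```

```text
from [0.5209 0.0094 0.2145] 75.59 tilt [-0.0011 -0.0028 -0.    ] n 8 dp 0.0
[[0.322, 0.775, -0.002, -0.007, -0.019, 0.0], [0.322, 0.775, -0.002, 0.0, 0.0, 0.0], [0.322, 0.775, -0.002, 0.0, 0.0, 0.0], [0.322, 0.775, -0.002, 0.0, 0.0, 0.0], [0.322, 0.775, -0.002, 0.0, 0.0, 0.0], [0.322, 0.775, -0.002, 0.0, 0.0, 0.0], [0.322, 0.775, -0.002, 0.0, 0.0, 0.0], [0.322, 0.775, -0.002, 0.0, 0.0, 0.0]]
```

View pics/p3.png

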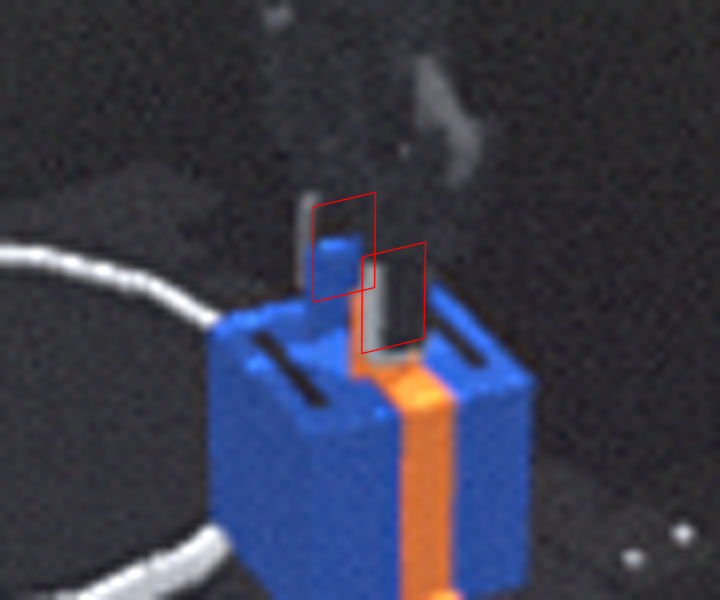

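jog_arm([
  [[0.32,0.77,0,0,-0.02,0],[0.32,0.77,0,0,0,0],[0.32,0.78,0,0,0,0],[0.32,0.78,0,0,0,0],[0.32,0.78,0,0,0,0],[0.32,0.78,0,0,0,0],[0.32,0.77,0,0,0,0],[0.32,0.77,0,0,0,0],[0,0,0,0,0,0],[0,0,0,0,0,0]],
])

```text
time_s: 59.75
position: [0.4833, 0.2753, 0.2133]
tool_rot: [[-0.969, 0.247, -0.002], [0.247, 0.969, -0.002], [0.001, -0.003, -1.0]]
ft_force: [0.4, -0.6, -2.9]
grip_width: 0.0359
```

```bash
python3 plan.py .4829 .2752 .19 75.6
```

```text
from [0.4833 0.2753 0.2133] 75.68 tilt [-0.0027 -0.0011 -0.    ] n 1 dp -0.1
[[0.008, -0.004, 0.583, -0.018, -0.007, 0.009]]
```

```bash
python3 - <<'E'
from fit import *
np.set_printoptions(precision=4,suppress=True)
p=env.observe()["position"]; z0=p[2]-.0828; print(p)
cov=[box(-.039,.039,-.039,.039,z0,z0+.078),box(-.012,.012,-.0225,-.0175,z0+.078,z0+.108),box(-.008,.008,.033,.042,z0,z0+.078)]
n="scene";roi=(320,160,410,275)
im,d=vision.get_image(n)
rs=[r for r in spotter.trace(n,"cover")]
for r in rs: print(r["score"],r["rect"])
hsv=cv2.cvtColor(im,cv2.COLOR_RGB2HSV);H,Sa,V=[hsv[:,:,i].astype(int) for i in range(3)]
m=np.zeros(H.shape,np.uint8); l,t,r,b=roi
m[t:b,l:r]=(((H>105)&(H<130)&(Sa>110)&(V>50))|((H<20)&(Sa>120)&(V>110)))[t:b,l:r]
m=fillm(cv2.morphologyEx(m,cv2.MORPH_CLOSE,np.ones((5,5))))
ig=np.zeros(m.shape,bool)
zt=proj(n,[[p[0],p[1],z0+.085]])[0]; ig[:int(zt[1])-2]=1
x,f=fit([(n,m.astype(float),ig,roi)],cov,[p[0]+.0009,p[1]+.0034,-.2513]); print(x,f)
o=wire(n,im,cov,x,roi,(255,255,0),5); 
cs,_=cv2.findContours(m[t:b,l:r].astype(np.uint8),0,1); cv2.drawContours(o,[(c*5+2) for c in cs],-1,(255,0,255),1)
cv2.imwrite("pics/w4.png",o[:,:,::-1])
E
```

```text
[0.4833 0.2753 0.2133]
0.91 [344.2, 189.5, 394.7, 246.1]
0.62 [387.0, 201.7, 424.5, 247.9]
[ 0.4856  0.2786 -0.2455] 278.54665081778717
```

View pics/w4.png

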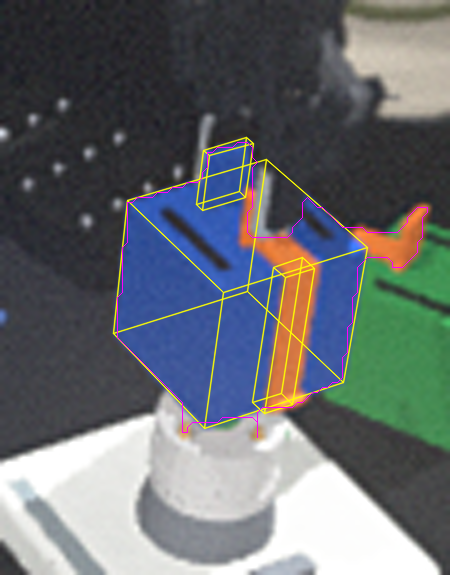

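jog_arm([
  [[0.01,0,0.3,-0.02,0,0.01],[0,0,0.28,0,0,0],[0,0,0,0,0,0],[0,0,0,0,0,0],[0,0,0,0,0,0],[0,0,0,0,0,0]],
])

```text
time_s: 60.45
position: [0.4837, 0.2753, 0.1921]
tool_rot: [[-0.968, 0.25, 0.003], [0.25, 0.968, 0.002], [-0.002, 0.003, -1.0]]
ft_force: [0.1, -0.3, -1.6]
grip_width: 0.036
```

```bash
python3 plan.py .4829 .2753 .16 75.6
```

```text
from [0.4837 0.2753 0.1921] 75.51 tilt [ 0.0027  0.0019 -0.    ] n 1 dp 0.1
[[0.022, -0.007, 0.802, 0.018, 0.013, -0.01]]
```

jog_arm([
  [[0.02,-0.005,0.3,0.015,0.01,0],[0,0,0.3,0,0,0],[0,0,0.2,0,0,0],[0,0,0,0,0,0],[0,0,0,0,0,0],[0,0,0,0,0,0]],
])

```text
time_s: 61.05
position: [0.483, 0.2754, 0.16]
tool_rot: [[-0.968, 0.25, 0.0], [0.25, 0.968, 0.0], [-0.0, 0.0, -1.0]]
ft_force: [0.6, -0.2, -2.5]
grip_width: 0.0359
```

```bash
python3 plan.py .4829 .2753 .14 75.6
```

```text
from [0.483  0.2754 0.16  ] 75.51 tilt [ 0.0004  0.0004 -0.    ] n 1 dp 0.1
[[0.001, -0.003, 0.5, 0.0, 0.0, -0.01]]
```

jog_arm([
  [[0,0,0.25,0,0,-0.01],[0,0,0.25,0,0,0],[0,0,0,0,0,0],[0,0,0,0,0,0],[0,0,0,0,0,0]],
])

```text
time_s: 61.55
position: [0.4829, 0.2754, 0.1398]
tool_rot: [[-0.969, 0.249, 0.0], [0.249, 0.969, 0.0], [-0.0, 0.0, -1.0]]
ft_force: [0.1, -0.3, -3.3]
grip_width: 0.0358
```

jog_arm([
  [[0,0,0.2,0,0,0],[0,0,0.15,0,0,0],[0,0,0,0,0,0],[0,0,0,0,0,0],[0,0,0,0,0,0]],
])

```text
time_s: 62.05
position: [0.4828, 0.2754, 0.1258]
tool_rot: [[-0.969, 0.249, 0.0], [0.249, 0.969, 0.0], [0.0, 0.0, -1.0]]
ft_force: [-0.8, 0.2, -2.6]
grip_width: 0.0359
```

jog_arm([
  [[0,0,0.12,0,0,0],[0,0,0.08,0,0,0],[0,0,0,0,0,0],[0,0,0,0,0,0]],
])

```text
time_s: 62.45
position: [0.4827, 0.2753, 0.1175]
tool_rot: [[-0.969, 0.249, -0.001], [0.249, 0.969, 0.0], [0.0, -0.0, -1.0]]
ft_force: [0.4, 0.3, -3.0]
grip_width: 0.0353
```

jog_arm([
  [[0,0,0.08,0,0,0],[0,0,0.04,0,0,0],[0,0,0,0,0,0],[0,0,0,0,0,0]],
])

```text
time_s: 62.85
position: [0.4829, 0.2754, 0.1135]
tool_rot: [[-0.969, 0.249, 0.001], [0.249, 0.969, 0.0], [-0.001, 0.001, -1.0]]
ft_force: [-1.1, -0.3, 6.3]
grip_width: 0.0359
```

jog_arm([
  [[0,0,0.02,0,0,0],[0,0,0,0,0,0],[0,0,0,0,0,0]],
])

```text
time_s: 63.15
position: [0.483, 0.2755, 0.1135]
tool_rot: [[-0.969, 0.248, 0.002], [0.248, 0.969, 0.001], [-0.001, 0.001, -1.0]]
ft_force: [-2.9, 0.1, 12.8]
grip_width: 0.0356
```

jog_arm([
  [[0,0,0,0,0,0],[0,0,0,0,0,0],[0,0,0,0,0,0],[0,0,0,0,0,0],[0,0,0,0,0,0],[0,0,0,0,0,0]],
], grip=1)

```text
time_s: 63.75
position: [0.4827, 0.2753, 0.1119]
tool_rot: [[-0.969, 0.249, -0.0], [0.249, 0.969, 0.0], [0.0, -0.0, -1.0]]
ft_force: [0.3, -0.4, 0.1]
grip_width: 0.0856
```

jog_arm([
  [[0,0,-0.5,0,0,0],[0,0,-0.9,0,0,0],[0,0,-0.9,0,0,0],[0,0,-0.9,0,0,0],[0,-0.9,0,0,0,0],[0,-0.9,0,0,0,0],[0,-0.9,0,0,0,0],[0,-0.9,0,0,0,0],[0,0,0,0,0,0]],
])

```text
time_s: 64.65
position: [0.4462, 0.1332, 0.2402]
tool_rot: [[-0.968, 0.252, -0.0], [0.252, 0.968, -0.001], [0.0, -0.001, -1.0]]
ft_force: [-0.7, 0.1, -0.7]
grip_width: 0.0855
```

```bash
python3 - <<'E'
from fit import *
cov=[box(-.039,.039,-.039,.039,.030,.108),box(-.012,.012,-.0225,-.0175,.108,.138),box(-.012,.012,.0175,.0225,.108,.138)]
ext=[box(-.085,.085,-.0825,.0825,0,.030),box(-.015,.015,.054,.071,.03,.052)]
W={"top":(140,192,225,278),"scene":(305,215,418,312)}
p=[.4842,.2788,-.252]
L=[]
for n in W:
    im,d=vision.get_image(n); k=4 if n=="top" else 3.5
    l,t,r,b=W[n]; L.append(cv2.resize(im[t:b,l:r],None,fx=k,fy=k,interpolation=2))
    o=wire(n,im,cov,p,W[n],(255,255,0),k); L.append(o)
a=np.vstack([L[0],L[1]]) 
h=max(x.shape[0] for x in L)
f=lambda x:np.vstack([x,np.zeros((h-x.shape[0],x.shape[1],3),np.uint8)])
cv2.imwrite("pics/fin.png",np.vstack([np.hstack([f(L[0]),f(L[2])]),np.hstack([f(L[1]),f(L[3])])])[:600,:,::-1])
E
```

```text
(no output)
```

View pics/fin.png

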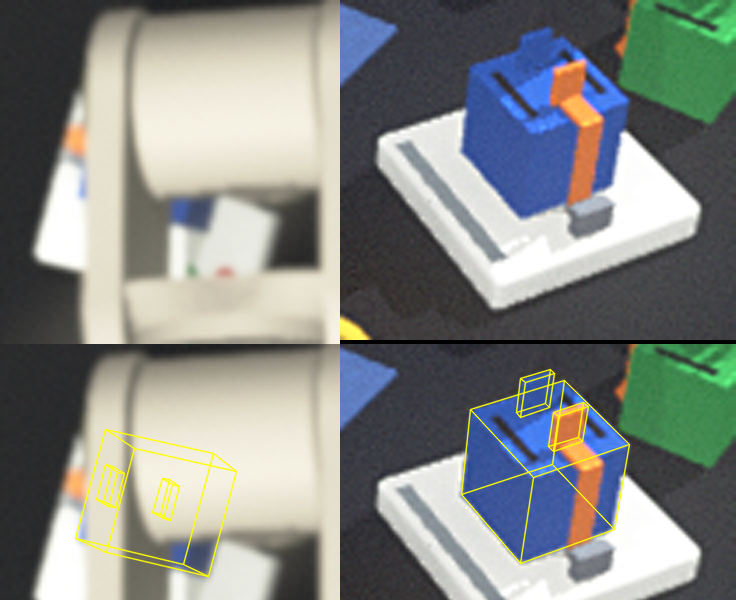

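jog_arm([
  [[0,-0.9,0,0,0,0],[0,-0.9,0,0,0,0],[0,-0.9,0,0,0,0],[0,-0.9,0,0,0,0],[0,-0.9,0,0,0,0],[0,-0.9,0,0,0,0],[0,0,0,0,0,0],[0,0,0,0,0,0]],
])

```text
time_s: 65.55
position: [0.3937, -0.0732, 0.24]
tool_rot: [[-0.968, 0.249, -0.0], [0.249, 0.968, 0.0], [0.0, 0.0, -1.0]]
ft_force: [0.3, 0.8, -0.2]
grip_width: 0.0855
```

```bash
python3 - <<'E'
from fit import *
np.set_printoptions(precision=4,suppress=True)
W={"top":(140,192,225,278),"scene":(305,215,418,312)}
cov=[box(-.039,.039,-.039,.039,.030,.108),box(-.012,.012,-.0225,-.0175,.108,.138),box(-.012,.012,.0175,.0225,.108,.138)]
ob=[];L=[]
for n in W:
    im,d=vision.get_image(n); r=[r for r in spotter.trace(n,"cover") if W[n][0]<r["rect"][0]<W[n][2] and W[n][1]<r["rect"][1]+12<W[n][3] and r["rect"][3]<W[n][3]]
    for q in r: print(n,q["score"],q["rect"])
    m=r[0]["pixels"]; P,_=cloud(n,m,d); print("z pct",np.percentile(P[:,2],[50,90,98]).round(4))
    hsv=cv2.cvtColor(im,cv2.COLOR_RGB2HSV); ig=cv2.dilate(((hsv[:,:,0]<20)&(hsv[:,:,1]>120)).astype(np.uint8),np.ones((5,5)))>0
    ob.append((n,m.astype(float),ig,W[n]))
    k=4 if n=="top" else 3.5; L.append(wire(n,im,cov,[.4845,.2789,-.252],W[n],(255,255,0),k))
for k in([0],[1],[0,1]): print(k,fit([ob[i] for i in k],cov,[.4845,.2789,-.252]))
h=max(x.shape[0] for x in L)
cv2.imwrite("pics/fin2.png",np.hstack([np.vstack([x,np.zeros((h-x.shape[0],x.shape[1],3),np.uint8)]) for x in L])[:,:,::-1])
s=env.observe();print(s["time_s"],s["ft_force"])
E
```

```text
top 0.59 [155.1, 214.6, 199.7, 247.3]
z pct [0.1072 0.1134 0.1374]
scene 0.78 [342.1, 224.7, 385.8, 276.1]
z pct [0.0962 0.1132 0.1336]
[0] (array([ 0.4842,  0.2784, -0.24  ]), np.float64(78.02487135771845))
[1] (array([ 0.4855,  0.2799, -0.267 ]), np.float64(110.40842945081117))
[0, 1] (array([ 0.4845,  0.2791, -0.2394]), np.float64(193.9642268028062))
65.75 [-0.1954 -0.8348 -0.1745]
```

View pics/fin2.png

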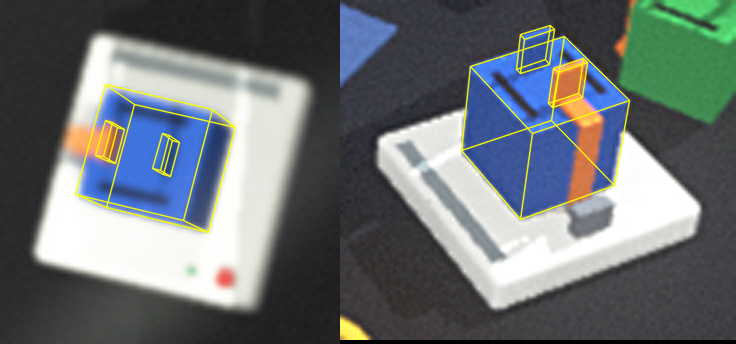

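The cover fits at the hub axis in both views, its top face is at 107 mm (expected 108), and the tab plate is back at its rest position. I'm handing the job in.

```bash
python3 -c "
from rig import close_job
print(close_job())"
```

```text
the job is handed in; nothing more can be done
None
```

The extractor is loaded and the job is handed in at about 66 s on the robot's clock. `close_job` gives no verdict, so what follows is my own checks.

**What I did:** I pinched the tab, lifted the blue cover off and stood it on the mat. All four cartridges went from the turntable onto the studs, each turned to line up its holes. I then pinched the cover again, put it back until I felt contact and let go.

**Last checks:**
- **Cartridges:** The platter was empty. Before the cover went on, the top of the stack measured about 94 mm, which is right for four cartridges, and stud tips showed in all three holes.
- **Cover:** Both cameras put its centre about 1 mm from the hub axis, with its top face at 107 mm (108 mm expected). The orange tab plate is back at its rest position in the picture, and the arm is clear and touching nothing.

**What disagreed or was not tested:**
- **Cover on the mat:** It slid about 6 mm when I let go because the tab sprang back. I measured it again before picking it up.
- **Cameras:** They differed by 1–4 mm on the parts I measured (most on the cover on the mat), and the final fits of the cover's rotation by about 1.5 degrees.
- **Latch:** I judged it from the pictures only and did not pull on the cover.
- **Other objects:** I did not measure their final positions, but the arm stayed clear of them and I saw no sign that any had moved.

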